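# Inspect three-faced desk clocks at the loupe and put them on their plinths

### The job

The repaired desk clocks need their last check: take those that are there one after another - brass first, then steel, then black - and hold each one upright in the air so that its white, then its blue, then its orange face is centred on the loupe's focus and squarely facing the lens, still for two full seconds each. Afterwards each clock must stand centred (even margin all round, edges parallel) on the plinth with the plaque of its own colour, white face straight over the plaque, released. Handle the clocks gently: squeeze with no more than 60 N, set them down softly rather than dropping them, and do not bump the loupe or disturb the other things on the bench.

Things in the scene. Friction and masses are not known exactly. Their poses are not given: they have to be found in the camera images.
- brass_clock: brass-coloured three-faced desk clock, may be absent; 0.36 to 0.56 kg. Square foot 80 x 80 x 12 mm; on top a square handle 30 x 30 mm from 80 to 125 mm, sides along the clock's x and y: grip it from above. Origin: centre of underside, z up. White face looks along -x; from above, blue is 120 and orange 240 degrees counterclockwise of it.
- brass_clock_white (a point): centre of the white face of the brass clock (52 mm wide, 12 to 78 mm above the underside; a tab of that colour lies on the foot before it), 24 mm out from the clock's axis and 45 mm above its underside; x axis points straight out of the face, z up
- brass_clock_blue (a point): centre of the blue face of the brass clock (52 mm wide, 12 to 78 mm above the underside; a tab of that colour lies on the foot before it), 24 mm out from the clock's axis and 45 mm above its underside; x axis points straight out of the face, z up
- brass_clock_orange (a point): centre of the orange face of the brass clock (52 mm wide, 12 to 78 mm above the underside; a tab of that colour lies on the foot before it), 24 mm out from the clock's axis and 45 mm above its underside; x axis points straight out of the face, z up
- brass_plinth: loose square brown wooden plinth, 112 x 112 x 12 mm, for the brass clock; a brass-coloured plaque sticks out of the edge on its -x side (the front). Origin: centre of the underside; 0.7 kg
- steel_clock: steel-coloured three-faced desk clock, may be absent; 0.36 to 0.56 kg. Square foot 80 x 80 x 12 mm; on top a square handle 30 x 30 mm from 80 to 125 mm, sides along the clock's x and y: grip it from above. Origin: centre of underside, z up. White face looks along -x; from above, blue is 120 and orange 240 degrees counterclockwise of it.
- steel_clock_white (a point): centre of the white face of the steel clock (52 mm wide, 12 to 78 mm above the underside; a tab of that colour lies on the foot before it), 24 mm out from the clock's axis and 45 mm above its underside; x axis points straight out of the face, z up
- steel_clock_blue (a point): centre of the blue face of the steel clock (52 mm wide, 12 to 78 mm above the underside; a tab of that colour lies on the foot before it), 24 mm out from the clock's axis and 45 mm above its underside; x axis points straight out of the face, z up
- steel_clock_orange (a point): centre of the orange face of the steel clock (52 mm wide, 12 to 78 mm above the underside; a tab of that colour lies on the foot before it), 24 mm out from the clock's axis and 45 mm above its underside; x axis points straight out of the face, z up
- steel_plinth: loose square brown wooden plinth, 112 x 112 x 12 mm, for the steel clock; a steel-coloured plaque sticks out of the edge on its -x side (the front). Origin: centre of the underside; 0.7 kg
- black_clock: black-coloured three-faced desk clock, may be absent; 0.36 to 0.56 kg. Square foot 80 x 80 x 12 mm; on top a square handle 30 x 30 mm from 80 to 125 mm, sides along the clock's x and y: grip it from above. Origin: centre of underside, z up. White face looks along -x; from above, blue is 120 and orange 240 degrees counterclockwise of it.
- black_clock_white (a point): centre of the white face of the black clock (52 mm wide, 12 to 78 mm above the underside; a tab of that colour lies on the foot before it), 24 mm out from the clock's axis and 45 mm above its underside; x axis points straight out of the face, z up
- black_clock_blue (a point): centre of the blue face of the black clock (52 mm wide, 12 to 78 mm above the underside; a tab of that colour lies on the foot before it), 24 mm out from the clock's axis and 45 mm above its underside; x axis points straight out of the face, z up
- black_clock_orange (a point): centre of the orange face of the black clock (52 mm wide, 12 to 78 mm above the underside; a tab of that colour lies on the foot before it), 24 mm out from the clock's axis and 45 mm above its underside; x axis points straight out of the face, z up
- black_plinth: loose square brown wooden plinth, 112 x 112 x 12 mm, for the black clock; a black-coloured plaque sticks out of the edge on its -x side (the front). Origin: centre of the underside; 0.7 kg
- loupe: fixed inspection loupe: green horizontal barrel of diameter 68 mm at its lens, axis 140 mm above the table, on a post at the far end. Origin: on the table, on a red dot in a white disc, straight below the focus; its x axis points from there to the lens, which is 80 mm away; a red line on the thin plate runs the same way
- focus (a point): the loupe's focus, in empty air 140 mm above the red dot and 80 mm before the lens on the barrel's axis; x axis points to the lens, z up
- wristwatch: steel wristwatch on a small grey stand, bracelet 60 mm across, about 68 mm high; bystander; origin under its centre
- driver: screwdriver lying on the mat; bystander
- hammer: small hammer, 200 mm, lying; bystander
- case_opener: grey pen-like case opener, 110 x 22 x 18 mm with a copper tip; bystander
- cell_jar: jar, diameter 56 mm, 70 mm high; bystander
- cell_dish: flat white dish, diameter 120 mm, with button cells on it; bystander
- eyeglass: green eyeglass, diameter 38 mm, 45 mm high; bystander
Things that resemble listed ones, but are neither listed nor needed, are in the scene too. What is shaped like the steel_clock but pink is not meant.

How it is judged:
By the outcome, as a careful person would: the job done as asked, in the order asked, and still so for the second after the job is handed in, with the robot touching nothing.
Of brass_clock, steel_clock, black_clock only 2 to 3 are there at a start; the rules pass over those that are not, and their reading is None.
At some moment in a run one of brass_clock, steel_clock, black_clock may be knocked a few centimetres aside while the robot is not near it.
It also fails if it takes over 210 s, if anything falls off the work surface, if the arm or the gripper's body presses on something with over 40 N, if the wrist force passes 120 N, or if a joint passes its speed limit or range.

### The arm

A 6-joint arm with a two-finger parallel gripper is mounted at the origin on the work surface. World frame = base frame: x ahead of the robot, y to its left, z up, the work surface at z = 0. Lengths are in mm, angles in rad, forces in N, time in s.
With the tool pointing down it reaches from about 300 to 850 mm from the base axis. Payload 4.2 kg.
Tool frame: the origin (TCP) lies on the centre line of the jaws, within the pads' length; the fingertips stand 19 mm ahead of it and the grasp point (between the pads) is the TCP; z points along the fingers, y is the line along which they close (so a half turn about z gives the same grasp; the last joint's range is limited). The gripper opens to 91 mm and grips with 3 to 60 N. Pads are 32 mm wide; open, the fingers measure 118 mm over their backs; the gripper's body (76 mm by 178 mm) begins 60 mm behind the grasp point.
Start: joints at [1.305, 0.32, 1.565, -0, 1.257, -0.02], TCP at [139.917, 557.731, 232.976] pointing down, gripper open.
Joint ranges: [-3.11, 3.11], [-0.84, 2.01], [0.21, 2.61], [-1.34, 4.49], [0.05, 2.63], [-2.56, 2.56]. Speed limits (rad/s): [2.57, 2.57, 3.14, 3.14, 3.14, 3.14].

### API

Orientations are given as a unit quaternion [w, x, y, z].
In Python, from station import env, eyes gives the robot as it stands.
- The arm moves only by the shell command python3 -m creep 'ROWS' [FORCE]. ROWS is JSON, one flat list of numbers, 7 for each row, row after row: the shift along the world's x, y, z normalised to -1 to 1, where 1 is 0.2 m, then the turn, a rotation vector about the world's x, y, z normalised to -1 to 1, where 1 is 360 degrees, then the closure, from 0 (fully open) to 1 (shut). In form: [x, y, z, wx, wy, wz, hand, x, y, z, wx, wy, wz, hand, ...]. A call has 1 to 8 rows; each row shifts and turns the commanded pose from where the row before left it; what a row does not reach is not made up. A row lasts 1/10 s, in which the tool goes at most 50 mm and 8.59 degrees, less where a joint would pass 70% of its speed; a pose out of reach is approached as far as the arm can. A call with a number of a shift or a turn outside -1 to 1 is refused whole. A call with a gripper value outside its range is refused whole. The fingers move at their own pace and stop on an object; FORCE is the grip in N (left out, the last holds). Time passes only in rows, so rows that do not move let the fingers close. It gives the time, the measured TCP pose, the force, the opening and the grip force at its end, in the units of the state.
- env.observe(): the state, without advancing time (a new reading comes with each control period).
- eyes.camera(name): name is "scene" or "top" or "wrist"; returns the picture (480x640x3 uint8, red, green, blue); there is no depth.
- eyes.camera_info(name): a dict with "K" (3x3 intrinsics, pixels), "k1" (the pictures are not rectified: a ray, as slopes to the right and down, at radius r is drawn at 1 + k1 r^2 times it, then the intrinsics apply), "extrinsics" (4x4, takes a point from camera to world coordinates); the wrist camera has in their place "mount" (4x4, takes a point from camera to tool coordinates, whose origin is the TCP and whose axes are the flange's). Camera axes: x right, y down, z forward; pixel columns grow to the right and rows downward; lengths in mm; the calibration is good to about 2 mm. A picture is of the moment at which its call begins: read the wrist's pose just before it. camera_info takes no time and is no camera call.
- env.close_job(): hands the job in; it is judged then, once.
The state is a dict: "t": time; "joints": joint angles; "joint_vel": joint speeds; "joint_efforts": joint torques, N m; "position": TCP position; "orientation": TCP orientation; "contact_force": force on the tool from outside, world axes, zero at the start; "moment": the same for the moment, N m; "gripper_width": finger opening in mm; "grasp_force": force on a finger pad.
Only numpy, scipy, OpenCV 4.12 (cv2) and the standard library are available. Lean on these libraries where they do the work, as an engineer would, in place of code of your own. Each camera call takes 0.05 s, during which the arm holds its last target. There are 200 camera calls.

## Working session

There is one attempt and no reset: what is moved stays moved. The work goes in short steps, Python scripts to look and compute and a shell command to move; the robot and the scene stay as the last step left them, time stands still between calls to the robot, and variables do not carry over. Pictures are saved under pics/ and viewed, at most 14 in all, crops included, and the job is handed in when it is done.

```bash
ls; mkdir -p pics
python3 - <<'E'
from station import env, eyes
import cv2,numpy as np
np.set_printoptions(precision=4,suppress=True)
print(env.observe())
for n in ["scene","top","wrist"]:
    im=eyes.camera(n); cv2.imwrite(f"pics/{n}0.png",im[:,:,::-1]); print(n,eyes.camera_info(n))
E
```

```text
pics
{'t': 0.0, 'joints': array([ 1.305 ,  0.3203,  1.5657,  0.    ,  1.2574, -0.02  ]), 'joint_vel': array([-0.0009, -0.0011, -0.0014, -0.0002,  0.001 ,  0.0009]), 'joint_efforts': array([  0.0003, -41.2468, -23.1981,   0.0727,   0.0457,  -0.0001]), 'position': array([139.7931, 557.2514, 232.1169]), 'orientation': array([-0.0001,  0.1226,  0.9925, -0.0009]), 'contact_force': array([ 1.0006,  0.0819, -0.317 ]), 'moment': array([-0.0008, -0.0399,  0.0174]), 'grasp_force': 0.0, 'gripper_width': 91.16729371490344}
scene {'K': array([[563.2011,   0.    , 317.6816],
       [  0.    , 563.2011, 240.1949],
       [  0.    ,   0.    ,   1.    ]]), 'k1': -0.15281379394922268, 'extrinsics': array([[  -0.7311,    0.5053,   -0.4585, 1121.2674],
       [   0.6823,    0.5358,   -0.4974,  632.2718],
       [  -0.0057,   -0.6765,   -0.7364, 1045.4113],
       [   0.    ,    0.    ,    0.    ,    1.    ]])}
top {'K': array([[459.5292,   0.    , 316.4949],
       [  0.    , 459.5292, 234.0898],
       [  0.    ,   0.    ,   1.    ]]), 'k1': -0.07726091499654919, 'extrinsics': array([[   0.022 ,   -0.9955,    0.0921,  443.9471],
       [  -0.9997,   -0.0227,   -0.0074,  -22.9774],
       [   0.0095,   -0.0919,   -0.9957, 1202.1901],
       [   0.    ,    0.    ,    0.    ,    1.    ]])}
wrist {'K': array([[423.3531,   0.    , 322.7375],
       [  0.    , 423.3531, 240.2943],
       [  0.    ,   0.    ,   1.    ]]), 'k1': -0.0966365762143924, 'mount': array([[  -0.0005,   -0.9614,   -0.2751,   77.6096],
       [   1.    ,   -0.0004,   -0.0005,   -0.4283],
       [   0.0003,   -0.2751,    0.9614, -151.1459],
       [   0.    ,    0.    ,    0.    ,    1.    ]])}
```

View pics/top0.png

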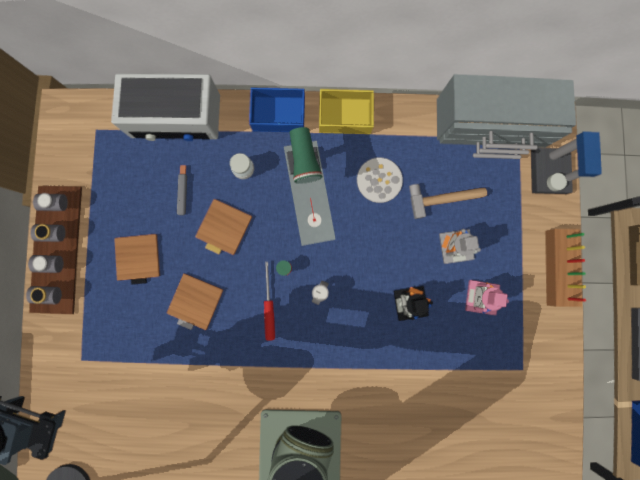

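View pics/scene0.png

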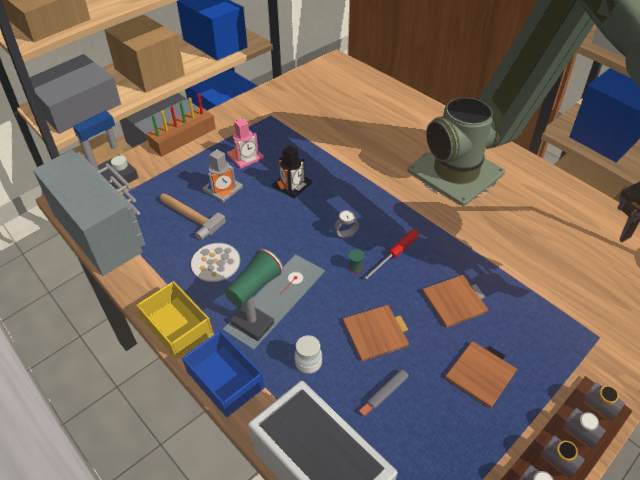

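```bash
cat > h.py <<'E'
import numpy as np,cv2
from scipy.spatial.transform import Rotation as R
from scipy.optimize import least_squares
from station import env, eyes
np.set_printoptions(precision=3,suppress=True)
def cam(n,st=None):
    c=eyes.camera_info(n)
    if n!="wrist": return c["K"],c["k1"],c["extrinsics"]
    T=np.eye(4); T[:3,:3]=R.from_quat(np.r_[st["orientation"][1:],st["orientation"][0]]).as_matrix(); T[:3,3]=st["position"]
    return c["K"],c["k1"],T@c["mount"]
def proj(C,P):
    K,k,E=C; p=(np.atleast_2d(P)-E[:3,3])@E[:3,:3]; s=p[:,:2]/p[:,2:]
    s=s*(1+k*(s**2).sum(1,keepdims=True)); return s*[K[0,0],K[1,1]]+K[:2,2]
def ray(C,uv):
    K,k,E=C; d=(np.array(uv,float)-K[:2,2])/[K[0,0],K[1,1]]; s=d.copy()
    for _ in range(20): s=d/(1+k*(s@s))
    return E[:3,3],E[:3,:3]@np.r_[s,1]
def onz(C,uv,z): o,d=ray(C,uv); return o+d*(z-o[2])/d[2]
def tri(Cs,uvs):
    A=0;b=0
    for C,uv in zip(Cs,uvs):
        o,d=ray(C,uv); d=d/np.linalg.norm(d); M=np.eye(3)-np.outer(d,d); A=A+M; b=b+M@o
    return np.linalg.solve(A,b)
def crop(im,x,y,w,h,f): return cv2.resize(im[y:y+h,x:x+w],None,fx=f,fy=f,interpolation=cv2.INTER_CUBIC)
E
python3 - <<'E'
from h import *
t=cv2.imread("pics/top0.png"); s=cv2.imread("pics/scene0.png")
# montage 800x600: top plinths 160x150 (x105..265,y190..340) f2.5=400x375? 
a=crop(t,105,190,160,140,2.5); b=crop(t,385,220,130,110,3)
c=crop(s,335,265,190,150,2.1); d=crop(s,195,110,125,100,3.2)
M=np.zeros((600,800,3),np.uint8)
cv2.imwrite("pics/ct.png",np.hstack([cv2.resize(crop(t,105,190,160,150,1),(640,600),interpolation=cv2.INTER_CUBIC)]))
cv2.imwrite("pics/cc.png",np.vstack([crop(t,380,225,140,100,4)[:, :560], crop(s,190,115,140,50*2-50+40,4)[:200,:560]]))
E
```

```text
(no output)
```

View pics/ct.png

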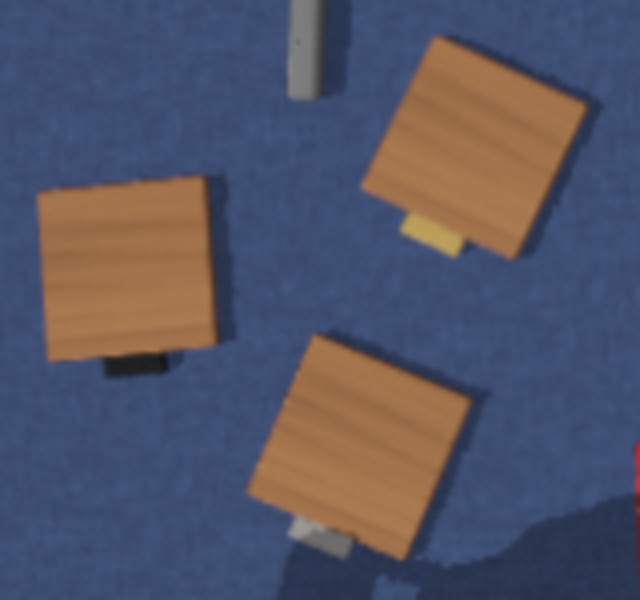

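View pics/cc.png

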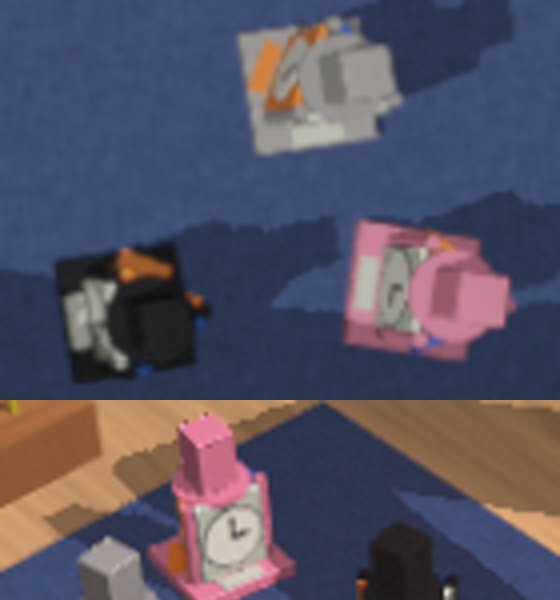

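```bash
cat >> h.py <<'E'
def sqfit(obs,half,z):
    """obs: list of (C, [4 uv of corners in order (-,-),(+,-),(+,+),(-,+)] or None entries); fit x,y,yaw"""
    c=np.array([[-1,-1],[1,-1],[1,1],[-1,1]])*half
    P0=np.mean([onz(C,u,z)[:2] for C,us in obs for u in us if u is not None],0)
    def pts(p): return np.c_[c@R.from_euler('z',p[2]).as_matrix()[:2,:2].T+p[:2],np.full(4,z)]
    def f(p): return np.concatenate([(proj(C,pts(p))[i]-u) for C,us in obs for i,u in enumerate(us) if u is not None])
    best=min((least_squares(f,[*P0,a]) for a in np.arange(4)*np.pi/2+.2),key=lambda r:r.cost)
    return best.x,np.sqrt(np.mean(best.fun**2))
E
python3 - <<'E'
from h import *
T=cam("top"); S=cam("scene")
q=lambda L,ox,oy,f:[None if u is None else (u[0]/f+ox,u[1]/f+oy) for u in L]
# clock/plinth frame: x axis opposite white/plaque. corners (-,-): front right
sp=q([(406,560),(472,402),(314,335),(248,492)],105,190,4)   # front is image-bottom; (-,-)=front,-y=right
sp=[sp[0],sp[1],sp[2],sp[3]]
bp=q([(217,345),(206,177),(38,191),(48,360)],105,190,4)
sc=q([(381,137),(359,18),(238,35),(259,155)],380,225,4)
# black: white left(image) = front; clock -y is right of -x seen... front left; -y side = image bottom->? x axis=image right, y=image up
bc=q([(76,383),(195,365),(176,243),(55,262)],380,225,4)
bc=[bc[0],bc[1],bc[2],bc[3]]
for n,o,h,z in (("splinth",sp,56,12),("bplinth",bp,56,12),("sclock",sc,40,12),("bclock",bc,40,12)):
    x,e=sqfit([(T,o)],h,z); print(n,x[:2],np.degrees(x[2]),"rms",e, "scene px",proj(S,[*x[:2],z]))
a,b=onz(T,(314.5,220),3),onz(T,(311.5,198),3); print("dot",a,"L",np.degrees(np.arctan2(*(b-a)[1::-1])), "scene",proj(S,a),"tri",tri([T,S],[(314.5,220),(295,278)]))
s=cv2.imread("pics/scene0.png"); t=cv2.imread("pics/top0.png")
cv2.imwrite("pics/sc2.png",cv2.hconcat([crop(s,195,115,125,100,3.2),crop(s,215,240,125,100,3.2)]))
cv2.imwrite("pics/sp2.png",crop(s,410,265,120,150,4))
E
```

```text
splinth [371.652 277.677] -21.000389679021833 rms 0.38884010517338263 scene px [[453.369 296.874]]
bplinth [483.224 436.299] 366.5477267670881 rms 0.23997848515453107 scene px [[479.768 370.233]]
sclock [ 529.704 -401.789] 369.6456915341531 rms 0.3225786270457006 scene px [[220.985 184.511]]
bclock [ 380.102 -280.95 ] -80.24182799597104 rms 0.22273269818635044 scene px [[290.449 180.669]]
dot [591.882 -25.842   3.   ] L 8.99391003960366 scene [[294.099 275.979]] tri [591.813 -24.961  -3.761]
```

View pics/sc2.png

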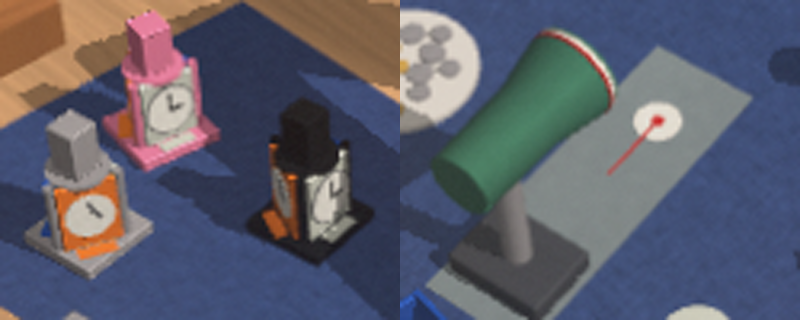

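View pics/sp2.png

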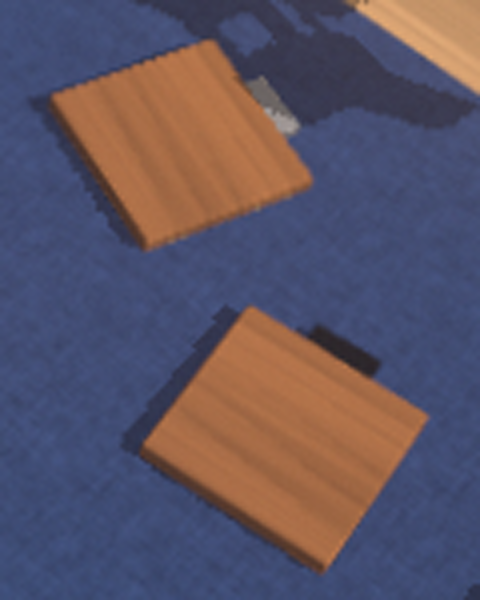

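```bash
python3 -m creep '[0.18,-0.125,0.03,0,0,-0.022,0, 0.18,-0.125,0.03,0,0,-0.022,0, 0.18,-0.125,0.03,0,0,-0.022,0, 0.18,-0.125,0.03,0,0,-0.022,0, 0.18,-0.125,0.03,0,0,-0.022,0, 0.18,-0.125,0.03,0,0,-0.022,0, 0.18,-0.125,0.03,0,0,-0.022,0, 0.18,-0.125,0.03,0,0,-0.022,0]'
python3 -m creep '[0,0,0,0,0,0,0,0,0,0,0,0,0,0]' >/dev/null
python3 - <<'E'
from h import *
import pickle
T=cam("top"); S=cam("scene")
q=lambda L,ox,oy,f:[None if u is None else (u[0]/f+ox,u[1]/f+oy) for u in L]
spT=q([(406,560),(472,402),(314,335),(248,492)],105,190,4); bpT=q([(217,345),(206,177),(38,191),(48,360)],105,190,4)
scT=q([(381,137),(359,18),(238,35),(259,155)],380,225,4); bcT=q([(76,383),(195,365),(176,243),(55,262)],380,225,4)
spS=q([(215,40),(52,98),(146,240),(312,180)],410,265,4); bpS=q([(248,308),(143,446),(323,568),(428,416)],410,265,4)
scS=q([None,(25,238),(90,270),(153,227)],195,115,3.2); bcS=q([(375,210),None,(247,222),(318,260)],195,115,3.2)
for n,a,b,h,z in (("splinth",spT,spS,56,12),("bplinth",bpT,bpS,56,12),("sclock",scT,scS,40,12),("bclock",bcT,bcS,40,12)):
    x,e=sqfit([(T,a),(S,b)],h,z); print(n,x[:2],np.degrees(x[2]),"rms",e,"tri z",[round(tri([T,S],[u,v])[2],1) for u,v in zip(a,b) if v])
    pts=[tri([T,S],[u,v])[:2] for u,v in zip(a,b) if v]
st=env.observe(); im=eyes.camera("wrist"); cv2.imwrite("pics/w1.png",im[:,:,::-1]); pickle.dump(st,open("w1.pkl","wb"))
print(st["position"],st["joints"],st["t"])
E
```

```text
t: 0.95
position: [429.1, 356.4, 281.0]
orientation: [-0.0, 0.628, 0.778, -0.0]
contact_force: [-0.4, 1.1, 0.5]
gripper_width: 91.3
grasp_force: 0.0
splinth [372.331 281.684] -21.312341163109938 rms 1.2004613225825305 tri z [np.float64(2.9), np.float64(1.7), np.float64(6.9), np.float64(4.1)]
bplinth [484.584 440.335] 6.625523110692501 rms 1.1225640321785852 tri z [np.float64(1.8), np.float64(3.5), np.float64(5.8), np.float64(6.0)]
sclock [ 529.585 -398.746] 9.957827213133022 rms 1.3194169787862757 tri z [np.float64(0.1), np.float64(9.4), np.float64(-1.5)]
bclock [ 379.82  -278.392] 280.14670971845385 rms 1.0003046529849036 tri z [np.float64(4.1), np.float64(4.8), np.float64(4.3)]
[428.29  357.135 280.61 ] [0.674 0.266 1.52  0.001 1.356 0.456] 1.15
```

View pics/w1.png

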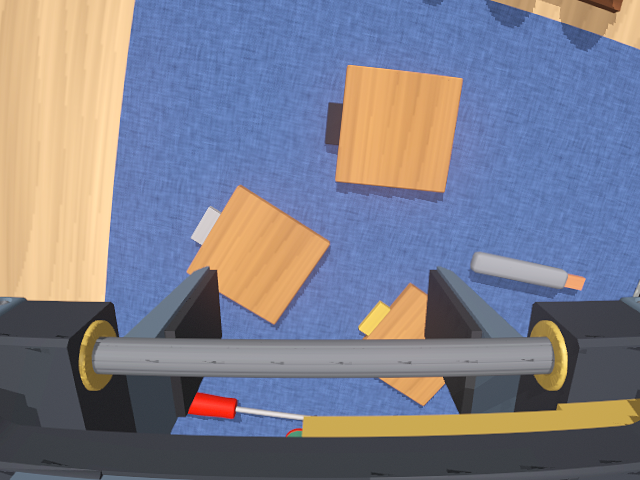

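```bash
for i in 1; do python3 -m creep '[0.0215,-0.1675,0,0,0,-0.0214,0, 0.0215,-0.1675,0,0,0,-0.0214,0, 0.0215,-0.1675,0,0,0,-0.0214,0, 0.0215,-0.1675,0,0,0,-0.0214,0, 0.0215,-0.1675,0,0,0,-0.0214,0, 0.0215,-0.1675,0,0,0,-0.0214,0]'; done >/dev/null
python3 -m creep '[0.0215,-0.1675,0,0,0,-0.0214,0, 0.0215,-0.1675,0,0,0,-0.0214,0, 0.0215,-0.1675,0,0,0,-0.0214,0, 0.0215,-0.1675,0,0,0,-0.0214,0, 0.0215,-0.1675,0,0,0,-0.0214,0, 0.0215,-0.1675,0,0,0,-0.0214,0, 0,0,0,0,0,0,0, 0,0,0,0,0,0,0]'
python3 - <<'E'
from h import *
import pickle
W=cam("wrist",pickle.load(open("w1.pkl","rb")))
for n,o in (("sp",[(188,272),(275,324),(329,242),(239,186)]),("bp",[(336,182),(444,192),(462,78),(348,66)])):
    x,e=sqfit([(W,o)],56,12); print(n,x[:2],np.degrees(x[2]),e)
st=env.observe(); im=eyes.camera("wrist"); cv2.imwrite("pics/w2.png",im[:,:,::-1]); pickle.dump(st,open("w2.pkl","wb"))
print(st["position"],st["joints"],st["t"])
cv2.imwrite("pics/w2c.png",im[:,:,::-1])
E
```

```text
t: 2.6
position: [479.1, -43.2, 280.7]
orientation: [-0.001, 0.996, 0.089, -0.0]
contact_force: [-0.9, 0.8, -0.1]
gripper_width: 91.3
grasp_force: 0.0
sp [375.131 282.295] -20.46703530954829 1.4460029653869386
bp [485.19  439.239] 367.277778921571 1.1668469435533477
[479.111 -43.245 280.65 ] [-0.114  0.142  1.682  0.001  1.319  1.278] 2.6
```

View pics/w2.png

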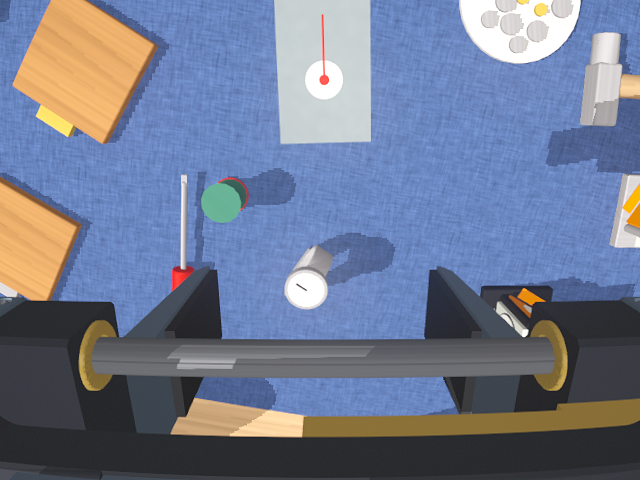

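```bash
python3 -m creep '[-0.031,-0.23,0,0,0,0,0, -0.031,-0.23,0,0,0,0,0, -0.031,-0.23,0,0,0,0,0, -0.031,-0.23,0,0,0,0,0, -0.031,-0.23,0,0,0,0,0, -0.031,-0.23,0,0,0,0,0, -0.031,-0.23,0,0,0,0,0, -0.031,-0.23,0,0,0,0,0]' >/dev/null
python3 -m creep '[0,0,0,0,0,0,0, 0,0,0,0,0,0,0]'
python3 - <<'E'
from h import *
import pickle
W=cam("wrist",pickle.load(open("w2.pkl","rb")))
a,b=onz(W,(324,80),2.),onz(W,(322.3,15),2.); print(a,b,np.degrees(np.arctan2(*(b-a)[1::-1])))
st=env.observe(); im=eyes.camera("wrist"); cv2.imwrite("pics/w3.png",im[:,:,::-1]); pickle.dump(st,open("w3.pkl","wb"))
print(st["position"],st["joints"],st["t"],proj(cam("wrist",st),[[529.6,-400,12],[529.6,-400,125],[380,-279,125]]))
E
```

```text
t: 3.65
position: [430.6, -411.2, 280.3]
orientation: [-0.001, 0.996, 0.089, -0.0]
contact_force: [0.0, 0.1, -0.2]
gripper_width: 91.3
grasp_force: 0.0
[593.005 -24.262   2.   ] [651.131 -12.154   2.   ] 11.766536646467543
[ 430.579 -411.219  280.331] [-0.782  0.329  1.432  0.001  1.383  0.611] 3.65 [[329.423  96.691]
 [331.666  88.047]
 [143.781 260.622]]
```

View pics/w3.png

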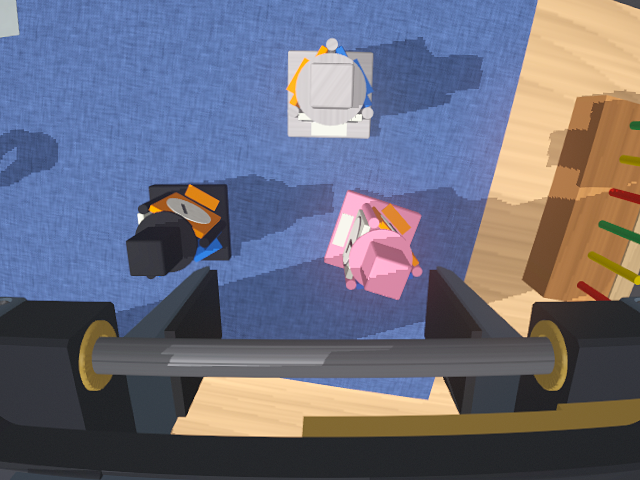

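Run:
```python
from h import *
import pickle
W=cam("wrist",pickle.load(open("w3.pkl","rb"))); T=cam("top"); S=cam("scene")
f=[(370.5,137.5),(373,52),(288,52),(288,136.5)]; h=[(353,107.5),(352,64),(311,64),(312,108)]
for n,o,hh,z in (("foot",f,40,12),("handle",h,15,125)):
    x,e=sqfit([(W,o)],hh,z); print(n,x[:2],np.degrees(x[2]),e)
print("handle top z", [tri([W,T],[(332,86),(380+370/4,225+75/4)]), tri([W,S],[(332,86),(195+72/3.2,115+131/3.2)])])
print("foot z",[tri([W,S],[w,(195+a/3.2,115+b/3.2)])[2] for w,(a,b) in ((f[1],(25,238)),(f[2],(90,270)),(f[3],(153,227)))])
W2=cam("wrist",pickle.load(open("w2.pkl","rb")))
ang=lambda C,p,q,z:np.degrees(np.arctan2(*(onz(C,q,z)-onz(C,p,z))[1::-1]))
print("L wrist edges",ang(W2,(371,142),(371,3),2),ang(W2,(281,143),(275,3),2),"end",ang(W2,(371,142),(281,143),2)-90)
print("L top edges",ang(T,(301,244),(286,176),2),ang(T,(334,237),(321,170),2),"scene line",ang(S,(295.3,278.1),(280.3,294.4),2))
im=cv2.imread("pics/w2.png"); t=cv2.imread("pics/top0.png")
a=crop(im,260,0,130,150,4); b=crop(t,270,120,75,150,4)
cv2.imwrite("pics/L.png",cv2.hconcat([a[:,:480],b]))
```

```text
foot [ 531.112 -400.181] 369.69900274056334 0.7336390073631751
handle [ 530.96 -399.99] 11.149505265266313 1.0062533923081427
handle top z [array([ 529.387, -399.943,  132.438]), array([ 529.901, -398.825,  114.601])]
foot z [np.float64(3.5102742609183406), np.float64(8.949210027252315), np.float64(1.3862133732899882)]
L wrist edges 11.459294853077958 11.572092593758311 end 10.843885021884915
L top edges 13.859810586921967 11.993537842908603 scene line 12.197537219049684
```

View pics/L.png

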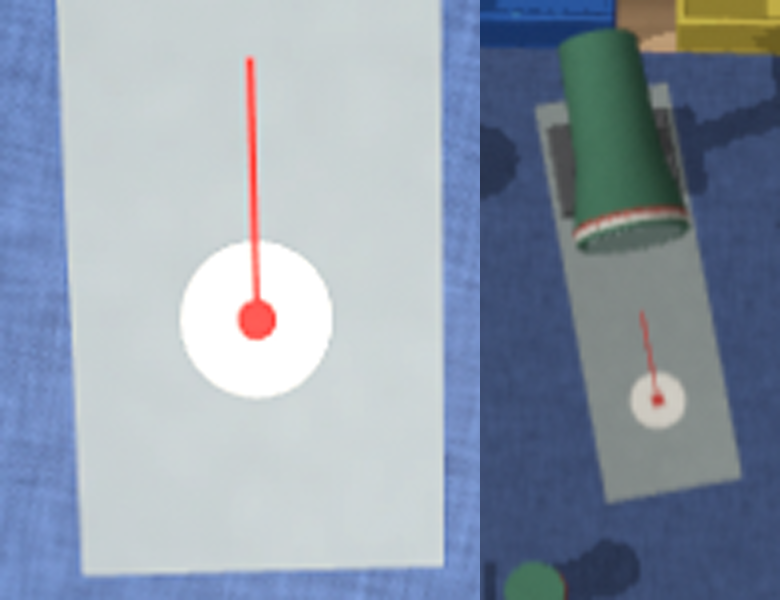

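```bash
python3 -m creep '[0.1665,0.0192,0,0,0,-0.0004,0, 0.1665,0.0192,0,0,0,-0.0004,0, 0.1665,0.0192,0,0,0,-0.0004,0, 0,0,0,0,0,0,0, 0,0,-0.15,0,0,0,0, 0,0,-0.15,0,0,0,0, 0,0,-0.15,0,0,0,0, 0,0,-0.15,0,0,0,0]' >/dev/null
python3 -m creep '[0,0,-0.15,0,0,0,0, 0,0,-0.075,0,0,0,0, 0,0,-0.05,0,0,0,0, 0,0,0,0,0,0,0, 0,0,0,0,0,0,0]'
python3 - <<'E'
from h import *
import pickle
st=env.observe(); im=eyes.camera("wrist"); s=eyes.camera("scene")
cv2.imwrite("pics/w4.png",np.vstack([cv2.resize(im,(400,300)),cv2.resize(crop(s,150,60,200,150,2),(400,300))])[:,:,::-1])
print(st["position"],np.degrees(st["joints"][0]-st["joints"][5]))
E
```

```text
t: 5.0
position: [530.4, -400.4, 107.2]
orientation: [0.001, 0.996, 0.085, 0.001]
contact_force: [1.2, -0.3, 0.1]
gripper_width: 91.1
grasp_force: 0.0
[ 530.38  -400.386  107.157] -80.26721868326723
```

View pics/w4.png

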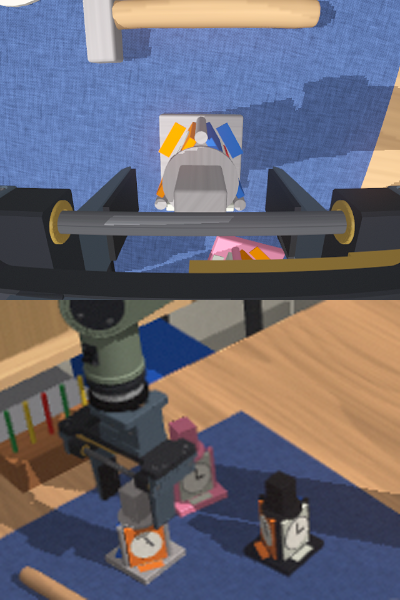

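```bash
python3 -m creep '[0,0,-0.01,0,0,0,0.3, 0,0,0,0,0,0,0.5, 0,0,0,0,0,0,0.6, 0,0,0,0,0,0,0.65, 0,0,0,0,0,0,0.72, 0,0,0,0,0,0,0.8, 0,0,0,0,0,0,1, 0,0,0,0,0,0,1]' 40
python3 -m creep '[0,0,0,0,0,0,1, 0,0,0,0,0,0,1, 0,0,0.02,0,0,0,1, 0,0,0.05,0,0,0,1, 0,0,0.1,0,0,0,1,0,0,0.1,0,0,0,1,0,0,0,0,0,0,1]' 40
python3 -c "
from h import *
st=env.observe();print(st['position'],np.degrees(st['joints']),np.degrees(st['joints'][0]-st['joints'][5]))"
```

```text
t: 5.9
position: [529.7, -400.3, 104.0]
orientation: [-0.001, 0.996, 0.084, -0.0]
contact_force: [-0.9, 3.4, 0.3]
gripper_width: 30.2
grasp_force: 11.4
t: 6.6
position: [531.4, -402.2, 161.4]
orientation: [0.003, 0.996, 0.084, 0.003]
contact_force: [0.9, -0.7, -5.4]
gripper_width: 29.9
grasp_force: 40.0
[ 531.405 -402.213  161.374] [-38.102  29.007  83.032  -0.019  67.543  42.231] -80.33246576892428
```

```bash
python3 -m creep '[0.0085,0.0847,0.024,0,0,0.02294,1, 0.0085,0.0847,0.024,0,0,0.02294,1, 0.0085,0.0847,0.024,0,0,0.02294,1, 0.0085,0.0847,0.024,0,0,0.02294,1, 0.0085,0.0847,0.024,0,0,0.02294,1, 0.0085,0.0847,0.024,0,0,0.02294,1, 0.0085,0.0847,0.024,0,0,0.02294,1, 0.0085,0.0847,0.024,0,0,0.02294,1]' >/dev/null
python3 -m creep '[0.0085,0.0847,0,0,0,0.02294,1, 0.0085,0.0847,0,0,0,0.02294,1, 0.0085,0.0847,0,0,0,0.02294,1, 0.0085,0.0847,0,0,0,0.02294,1, 0.0085,0.0847,0,0,0,0.02294,1, 0.0085,0.0847,0,0,0,0.02294,1, 0.0085,0.0847,0,0,0,0.02294,1, 0.0085,0.0847,0,0,0,0.02294,1]' >/dev/null
python3 -m creep '[0.0085,0.0847,0,0,0,0.02294,1, 0.0085,0.0847,0,0,0,0.02294,1, 0.0085,0.0847,0,0,0,0.02294,1, 0.0085,0.0847,0,0,0,0.02294,1, 0.0085,0.0847,0,0,0,0.02294,1, 0.0085,0.0847,0,0,0,0.02294,1, 0,0,0,0,0,0,1, 0,0,0,0,0,0,1]'
python3 - <<'E'
from h import *
import pickle
st=env.observe();print(st['position'],np.degrees(st['joints']),np.degrees(st['joints'][0]-st['joints'][5]))
im=eyes.camera("wrist"); s=eyes.camera("scene"); t=eyes.camera("top")
cv2.imwrite("pics/w5.png",np.vstack([np.hstack([cv2.resize(im,(400,300)),crop(s,190,180,200,150,2)]),crop(t,240,110,200,75,4)])[:,:,::-1])
cv2.imwrite("pics/s5.png",s[:,:,::-1]);cv2.imwrite("pics/t5.png",t[:,:,::-1])
E
```

```text
t: 9.0
position: [566.8, -28.2, 195.6]
orientation: [-0.001, -0.099, 0.995, -0.0]
contact_force: [-0.4, -0.0, -5.0]
gripper_width: 29.8
grasp_force: 40.0
[566.801 -28.175 195.636] [  -3.984   19.16    93.976   -0.044   66.937 -105.274] 101.28964500044492
```

View pics/w5.png

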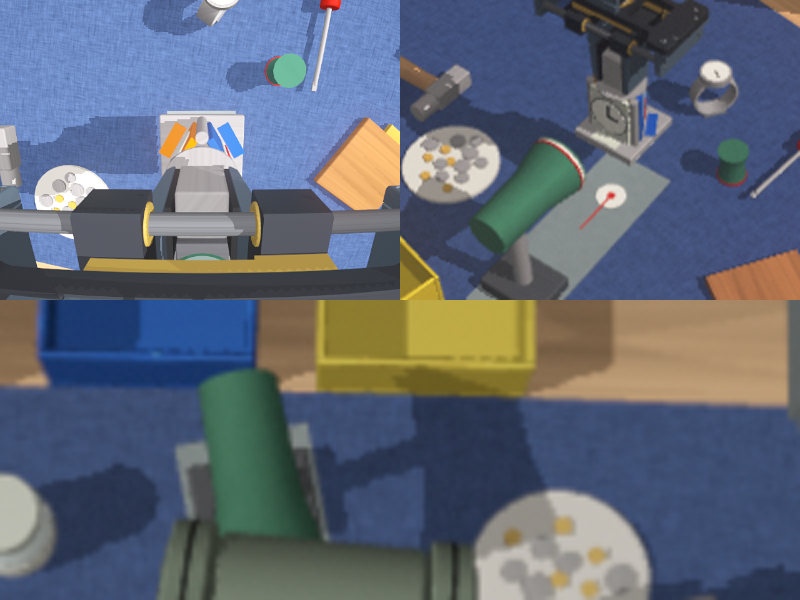

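```bash
python3 -m creep '[0.01,-0.007,0.0195,0,0,0.0003,1, 0,0,0,0,0,0,1, 0,0,0,0,0,0,1]'
python3 - <<'E'
from h import *
T=cam("top");S=cam("scene")
print(onz(T,(314.25,220),2),onz(S,(295.3,278.1),2),proj(S,[[592.3,-24.9,140]]))
st=env.observe();print(st['position'],np.degrees(st['joints'][0]-st['joints'][5]))
s=eyes.camera("scene"); print([env.observe()['position'] for _ in range(2)])
cv2.imwrite("pics/s6.png",crop(s,240,180,120,100,6)[:,:,::-1])
E
```

```text
t: 9.45
position: [569.4, -29.9, 200.5]
orientation: [0.0, -0.1, 0.995, -0.0]
contact_force: [0.3, 0.3, -5.0]
gripper_width: 29.8
grasp_force: 40.0
[591.99  -25.187   2.   ] [593.575 -19.675   2.   ] [[291.945 237.058]]
[569.426 -29.869 200.531] 101.42624201742129
[array([569.248, -29.748, 200.383]), array([569.248, -29.748, 200.383])]
```

View pics/s6.png

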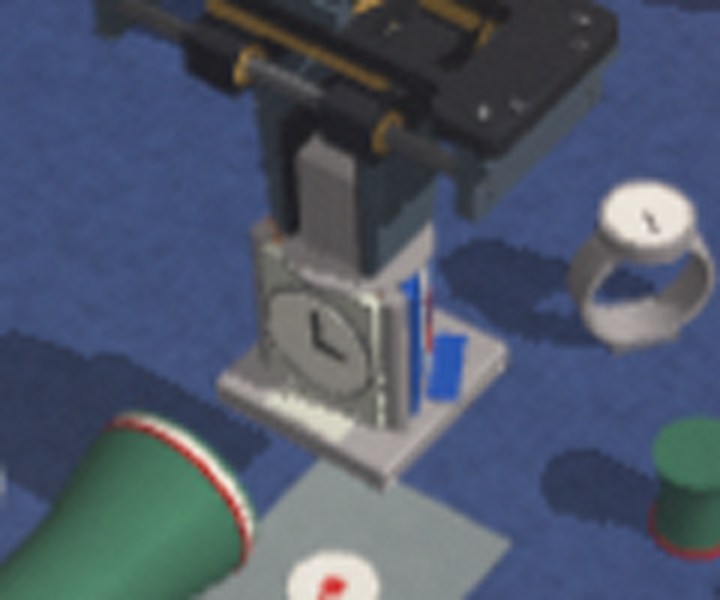

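Run:
```python
from h import *
S=cam("scene")
def corners(x,y,th,z,h=40):
    c=np.array([[-1,-1],[1,-1],[1,1],[-1,1]])*h
    return np.c_[c@R.from_euler('z',th,degrees=True).as_matrix()[:2,:2].T+[x,y],np.full(4,z)]
p=lambda L,ox,oy,f:np.array(L)/f+[ox,oy]
print("clock start",p([(25,238),(90,270),(153,227)],195,115,3.2)-proj(S,corners(530.4,-400.2,9.8,12))[[1,2,3]])
print("sp",p([(215,40),(52,98),(146,240),(312,180)],410,265,4)-proj(S,corners(373.5,280.5,-20.9,12,56)))
print("bp",p([(248,308),(143,446),(323,568),(428,416)],410,265,4)-proj(S,corners(484.5,438.5,6.8,12,56)))
print("now pred crop px",(proj(S,corners(569.3,-29.8,191.4,96+12))-[240,180])*6,(proj(S,[592.8,-25.1,141])-[240,180])*6)
```

```text
clock start [[2.125 2.399]
 [1.642 0.576]
 [1.273 3.074]]
sp [[2.039 1.704]
 [2.178 1.79 ]
 [1.256 0.317]
 [0.57  1.488]]
bp [[1.19  2.614]
 [2.231 1.561]
 [0.527 1.382]
 [0.968 1.53 ]]
now pred crop px [[374.194 474.896]
 [500.304 343.929]
 [331.756 256.655]
 [203.142 381.29 ]] [[310.173 340.884]]
```

Run:
```python
from h import *
S=cam("scene");L=np.radians(11.4);d=np.array([np.cos(L),np.sin(L),0]);n=np.array([-d[1],d[0],0])
a=np.linspace(0,2*np.pi,73)[:,None]
c=np.array([592.4,-24.9,140])+80*d+34*(np.cos(a)*n+np.sin(a)*[0,0,1])
q=(proj(S,c)-[240,180])*6; print(q.min(0),q.max(0),q[q[:,0].argmax()],q[q[:,1].argmin()])
im=cv2.imread("pics/s6.png")
# visible rim extents: whitish/red pixels in the rim area
roi=im[390:570,80:270].astype(int); b,g,r=roi[...,0],roi[...,1],roi[...,2]
m=(r>150)&(b>110)  # white
ys,xs=np.nonzero(m); print("white x",xs.min()+80,xs.max()+80,"y",ys.min()+390,ys.max()+390)
i=xs.argmax(); print(xs[i]+80,ys[i]+390); i=ys.argmin(); print(xs[i]+80,ys[i]+390)
```

```text
[ 99.853 401.576] [250.117 552.712] [250.117 526.014] [125.305 401.576]
white x 139 269 y 390 551
269 390
237 390
```

Run:
```python
from h import *
S=cam("scene")
for n,x,y,th,z,px in (("steel orange",530.6,-400.2,9.8+60,45,(195+91/3.2,115+215/3.2)),):
    a=np.radians(th); print(n,np.array(px)-proj(S,[x+24*np.cos(a),y+24*np.sin(a),z]))
def corners(x,y,th,z,h=40):
    c=np.array([[-1,-1],[1,-1],[1,1],[-1,1]])*h
    return np.c_[c@R.from_euler('z',th,degrees=True).as_matrix()[:2,:2].T+[x,y],np.full(4,z)]
# fit clock pose offset (x,y,z) from foot-top corners + dial in s6, bias applied
obs=np.array([(383,471),(508,347),(218,379),(321,339)])/6+[240,180]-[1.25,1.7]
def f(p): return (proj(S,np.r_[corners(p[0],p[1],191.4+p[3],p[2]+12)[[0,1,3]],[[p[0]+23.5,p[1]+4.7,p[2]+45]]])-obs).ravel()
r=least_squares(f,[569,-30,96,0]); print(r.x,r.fun)
for dz in (0,-2,-4,-6): print(dz,f([569.2,-29.8,96.2+dz,0]).round(1))
im=cv2.imread("pics/scene0.png");
```

```text
steel orange [[1.494 0.939]]
[552.004 -48.208  74.641  -0.883] [-0.114  0.062 -0.026 -0.253 -0.072 -0.076  0.209  0.257]
0 [-0.2  2.3 -0.   1.1 -1.2  2.  -0.5  1.9]
-2 [-0.2  2.9 -0.   1.7 -1.1  2.6 -0.5  2.5]
-4 [-0.1  3.5 -0.   2.3 -1.1  3.2 -0.5  3.2]
-6 [-0.1  4.  -0.   2.9 -1.   3.8 -0.4  3.8]
```

Run:
```python
from h import *
st=env.observe(); im=eyes.camera("wrist"); cv2.imwrite("pics/w6.png",im[:,:,::-1]); C=cam("wrist",st)
def corners(x,y,th,z,h=40):
    c=np.array([[-1,-1],[1,-1],[1,1],[-1,1]])*h
    return np.c_[c@R.from_euler('z',th,degrees=True).as_matrix()[:2,:2].T+[x,y],np.full(4,z)]
x,y,z=st["position"]
for dz in (104.3,100,108): print(dz,proj(C,corners(x,y,191.4,z-dz+12)).round(1).tolist(),proj(C,corners(x,y,191.4,z-dz)).round(1).tolist()[1:3])
g=im.astype(int); sat=g.max(2)-g.min(2)
for r in (185,190,195,210): print(r,[(c,int(sat[r,c])) for c in range(250,262)],[(c,int(sat[r,c])) for c in range(384,398)])
for c in (270,380): print(c,[(r,int(sat[r,c])) for r in range(168,192)])
```

```text
104.3 [[386.9, 313.5], [392.8, 187.6], [254.8, 187.5], [260.4, 313.5]] [[389.6, 184.5], [257.8, 184.5]]
100 [[387.9, 316.6], [394.0, 188.7], [253.6, 188.7], [259.5, 316.5]] [[390.7, 185.6], [256.8, 185.5]]
108 [[386.1, 311.0], [391.7, 186.6], [255.7, 186.6], [261.2, 311.0]] [[388.7, 183.6], [258.7, 183.6]]
185 [(250, 83), (251, 86), (252, 86), (253, 88), (254, 83), (255, 17), (256, 7), (257, 5), (258, 5), (259, 5), (260, 6), (261, 5)] [(384, 5), (385, 5), (386, 6), (387, 6), (388, 6), (389, 6), (390, 10), (391, 91), (392, 85), (393, 85), (394, 86), (395, 81), (396, 84), (397, 88)]
190 [(250, 84), (251, 83), (252, 82), (253, 87), (254, 60), (255, 5), (256, 6), (257, 5), (258, 5), (259, 5), (260, 5), (261, 5)] [(384, 5), (385, 6), (386, 4), (387, 3), (388, 4), (389, 6), (390, 8), (391, 40), (392, 92), (393, 84), (394, 83), (395, 80), (396, 80), (397, 85)]
195 [(250, 87), (251, 88), (252, 84), (253, 85), (254, 70), (255, 16), (256, 8), (257, 7), (258, 7), (259, 7), (260, 8), (261, 7)] [(384, 6), (385, 6), (386, 6), (387, 6), (388, 5), (389, 6), (390, 8), (391, 66), (392, 84), (393, 81), (394, 87), (395, 83), (396, 80), (397, 82)]
210 [(250, 85), (251, 84), (252, 82), (253, 81), (254, 85), (255, 47), (256, 5), (257, 6), (258, 6), (259, 6), (260, 6), (261, 7)] [(384, 4), (385, 4), (386, 4), (387, 4), (388, 3), (389, 7), (390, 31), (391, 82), (392, 80), (393, 82), (394, 82), (395, 84), (396, 86), (397, 84)]
270 [(168, 82), (169, 83), (170, 83), (171, 81), (172, 86), (173, 88), (174, 22), (175, 22), (176, 26), (177, 26), (178, 23), (179, 22), (180, 21), (181, 28), (182, 6), (183, 6), (184, 6), (185, 5), (186, 7), (187, 5), (188, 5), (189, 4), (190, 5), (191, 6)]
380 [(168, 78), (169, 78), (170, 80), (171, 85), (172, 84), (173, 82), (174, 86), (175, 86), (176, 88), (177, 87), (178, 82), (179, 84), (180, 89), (181, 85), (182, 19), (183, 5), (184, 5), (185, 5), (186, 5), (187, 5), (188, 4), (189, 5), (190, 5), (191, 5)]
```

```bash
python3 -m creep '[0.006,0,-0.005,0,0,0,1, 0,0,0,0,0,0,1, 0,0,0,0,0,0,1, 0,0,0,0,0,0,1, 0,0,0,0,0,0,1, 0,0,0,0,0,0,1, 0,0,0,0,0,0,1, 0,0,0,0,0,0,1]' 
python3 -m creep '[0,0,0,0,0,0,1, 0,0,0,0,0,0,1, 0,0,0,0,0,0,1, 0,0,0,0,0,0,1, 0,0,0,0,0,0,1, 0,0,0,0,0,0,1, 0,0,0,0,0,0,1, 0,0,0,0,0,0,1]' >/dev/null
python3 -m creep '[0,0,0,0,0,0,1, 0,0,0,0,0,0,1, 0,0,0,0,0,0,1, 0,0,0,0,0,0,1, 0,0,0,0,0,0,1, 0,0,0,0,0,0,1, 0,0,0,0,0,0,1, 0,0,0,0,0,0,1]' >/dev/null
python3 -m creep '[-0.0078,-0.0069,0,0,0,-0.022222,1, 0,0,0,0,0,-0.022222,1, 0,0,0,0,0,-0.022222,1, 0,0,0,0,0,-0.022222,1, 0,0,0,0,0,-0.022222,1, 0,0,0,0,0,-0.022222,1, 0,0,0,0,0,-0.022222,1, 0,0,0,0,0,-0.022222,1]' >/dev/null
python3 -m creep '[0,0,0,0,0,-0.022222,1, 0,0,0,0,0,-0.022222,1, 0,0,0,0,0,-0.022222,1, 0,0,0,0,0,-0.022222,1, 0,0,0,0,0,-0.022222,1, 0,0,0,0,0,-0.022222,1, 0,0,0,0,0,-0.022222,1]' >/dev/null
python3 -m creep '[0,0,0,0,0,0,1, 0,0,0,0,0,0,1, 0,0,0,0,0,0,1, 0,0,0,0,0,0,1]'
python3 - <<'E'
from h import *
st=env.observe();print(st['t'],st['position'],np.degrees(st['joints']),np.degrees(st['joints'][0]-st['joints'][5]))
s=eyes.camera("scene"); cv2.imwrite("pics/s7.png",s[:,:,::-1])
t=eyes.camera("top"); cv2.imwrite("pics/t7.png",t[:,:,::-1])
E
```

```text
t: 10.35
position: [570.4, -29.5, 199.3]
orientation: [0.0, -0.1, 0.995, 0.0]
contact_force: [0.4, -0.3, -6.2]
gripper_width: 29.8
grasp_force: 40.0
t: 13.85
position: [568.9, -30.9, 199.3]
orientation: [0.0, 0.811, 0.585, 0.0]
contact_force: [-0.1, 0.7, -5.6]
gripper_width: 29.9
grasp_force: 40.0
13.85 [568.859 -30.859 199.279] [-4.261 19.156 93.425 -0.001 67.413 14.203] -18.464265553685014
```

```bash
python3 -m creep '[0,0,0,0,0,0,1, 0,0,0,0,0,0,1, 0,0,0,0,0,0,1, 0,0,0,0,0,0,1, 0,0,0,0,0,0,1, 0,0,0,0,0,0,1, 0,0,0,0,0,0,1, 0,0,0,0,0,0,1]' >/dev/null
python3 -m creep '[0,0,0,0,0,0,1, 0,0,0,0,0,0,1, 0,0,0,0,0,0,1, 0,0,0,0,0,0,1, 0,0,0,0,0,0,1, 0,0,0,0,0,0,1, 0,0,0,0,0,0,1, 0,0,0,0,0,0,1]' >/dev/null
python3 -m creep '[0,0,0,0,0,0,1, 0,0,0,0,0,0,1, 0,0,0,0,0,0,1, 0,0,0,0,0,0,1, 0,0,0,0,0,0,1, 0,0,0,0,0,0,1, 0,0,0,0,0,0,1, 0,0,0,0,0,0,1]' >/dev/null
python3 -m creep '[-0.002,0.0102,0,0,0,-0.022222,1, 0,0,0,0,0,-0.022222,1, 0,0,0,0,0,-0.022222,1, 0,0,0,0,0,-0.022222,1, 0,0,0,0,0,-0.022222,1, 0,0,0,0,0,-0.022222,1, 0,0,0,0,0,-0.022222,1, 0,0,0,0,0,-0.022222,1]' >/dev/null
python3 -m creep '[0,0,0,0,0,-0.022222,1, 0,0,0,0,0,-0.022222,1, 0,0,0,0,0,-0.022222,1, 0,0,0,0,0,-0.022222,1, 0,0,0,0,0,-0.022222,1, 0,0,0,0,0,-0.022222,1, 0,0,0,0,0,-0.022222,1]' >/dev/null
python3 -m creep '[0,0,0,0,0,0,1, 0,0,0,0,0,0,1, 0,0,0,0,0,0,1, 0,0,0,0,0,0,1]'
python3 -m creep '[0,0,0,0,0,0,1, 0,0,0,0,0,0,1, 0,0,0,0,0,0,1, 0,0,0,0,0,0,1, 0,0,0,0,0,0,1, 0,0,0,0,0,0,1, 0,0,0,0,0,0,1, 0,0,0,0,0,0,1]' >/dev/null
python3 -m creep '[0,0,0,0,0,0,1, 0,0,0,0,0,0,1, 0,0,0,0,0,0,1, 0,0,0,0,0,0,1, 0,0,0,0,0,0,1, 0,0,0,0,0,0,1, 0,0,0,0,0,0,1, 0,0,0,0,0,0,1]' >/dev/null
python3 -m creep '[0,0,0,0,0,0,1, 0,0,0,0,0,0,1, 0,0,0,0,0,0,1, 0,0,0,0,0,0,1, 0,0,0,0,0,0,1, 0,0,0,0,0,0,1, 0,0,0,0,0,0,1, 0,0,0,0,0,0,1]' >/dev/null
python3 - <<'E'
from h import *
st=env.observe();print(st['t'],st['position'],np.degrees(st['joints']),np.degrees(st['joints'][0]-st['joints'][5]))
# refine plinths by colour segmentation in top & w1
for n,C,im in (("top",cam("top"),cv2.imread("pics/top0.png")),):
    pass
import pickle
W=cam("wrist",pickle.load(open("w1.pkl","rb")))
for n,C,f,rois in (("top",cam("top"),"pics/top0.png",((190,270,235,335),(108,228,165,290))),("scene",cam("scene"),"pics/scene0.png",((415,268,495,330),(440,335,520,415))),("w1",W,"pics/w1.png",((175,180,335,330),(330,60,470,200)))):
    im=cv2.imread(f); hsv=cv2.cvtColor(im,cv2.COLOR_BGR2HSV)
    m=cv2.inRange(hsv,(5,60,70),(20,255,255))
    for nm,(x0,y0,x1,y1) in zip(("steel","black"),rois):
        k=np.zeros_like(m); k[y0:y1,x0:x1]=m[y0:y1,x0:x1]
        c=max(cv2.findContours(k,cv2.RETR_EXTERNAL,cv2.CHAIN_APPROX_NONE)[0],key=cv2.contourArea)
        P=np.array([onz(C,p,12)[:2] for p in c[:,0].astype(float)]).astype(np.float32)
        r=cv2.minAreaRect(P); print(n,nm,np.round(r[0],1),np.round(r[1],1),round(r[2],1))
E
```

```text
t: 18.25
position: [568.5, -28.8, 199.3]
orientation: [0.0, 0.912, -0.41, -0.0]
contact_force: [0.5, 0.5, -4.7]
gripper_width: 29.8
grasp_force: 40.0
20.65 [568.451 -28.824 199.273] [ -4.058  19.116  93.487  -0.005  67.402 134.473] -138.5313748322697
top steel [369.4 269.8] [ 92.4 112.7] 69.2
top black [483.3 436.9] [113.1 113.2] 6.9
scene steel [376.3 284.5] [115.8 116.1] 69.1
scene black [486.5 441.8] [117.  111.8] 6.9
w1 steel [374.2 283.5] [112.9 111. ] 69.0
w1 black [484.1 440.3] [111.3 111.1] 6.9
```

```bash
python3 -m creep '[-0.0981,0.1553,0,0,0,0.0093,1, -0.0981,0.1553,0,0,0,0.0093,1, -0.0981,0.1553,0,0,0,0.0093,1, -0.0981,0.1553,0,0,0,0.0093,1, -0.0981,0.1553,0,0,0,0.0093,1]' >/dev/null
python3 -m creep '[-0.0981,0.1553,0,0,0,0.0093,1, -0.0981,0.1553,0,0,0,0.0093,1, -0.0981,0.1553,0,0,0,0.0093,1, -0.0981,0.1553,0,0,0,0.0093,1, -0.0981,0.1553,0,0,0,0.0093,1, 0,0,0,0,0,0,1, 0,0,0,0,0,0,1]'
python3 -m creep '[0,0,-0.1,0,0,0,1, 0,0,-0.1,0,0,0,1, 0,0,-0.1,0,0,0,1, 0,0,-0.05,0,0,0,1, 0,0,0,0,0,0,1, 0,0,0,0,0,0,1]'
python3 - <<'E'
from h import *
st=env.observe();print(st['t'],st['position'],np.degrees(st['joints']),np.degrees(st['joints'][0]-st['joints'][5]))
E
```

```text
t: 21.85
position: [372.0, 282.2, 199.4]
orientation: [0.0, 0.992, -0.13, 0.0]
contact_force: [0.8, -1.0, -5.5]
gripper_width: 29.9
grasp_force: 40.0
t: 22.45
position: [373.1, 281.7, 129.9]
orientation: [-0.0, 0.991, -0.131, 0.0]
contact_force: [-0.2, 0.3, -6.5]
gripper_width: 29.7
grasp_force: 40.0
22.45 [373.107 281.74  129.869] [ 35.655  14.28  112.039  -0.014  53.616 140.765] -105.10991193086699
```

```bash
python3 -m creep '[0,0,-0.03,0,0,0,1, 0,0,-0.02,0,0,0,1, 0,0,-0.004,0,0,0,1, 0,0,-0.004,0,0,0,1, 0,0,-0.004,0,0,0,1, 0,0,0,0,0,0,1]'
python3 -m creep '[0,0,-0.004,0,0,0,1, 0,0,-0.004,0,0,0,1, 0,0,0,0,0,0,1]'
```

```text
t: 23.05
position: [372.2, 281.8, 116.9]
orientation: [0.0, 0.991, -0.131, 0.0]
contact_force: [0.5, 0.2, -5.2]
gripper_width: 29.8
grasp_force: 40.0
t: 23.35
position: [372.5, 281.9, 115.9]
orientation: [-0.0, 0.991, -0.131, 0.0]
contact_force: [-0.3, -0.7, 2.3]
gripper_width: 30.2
grasp_force: 40.0
```

```bash
python3 -m creep '[0,0,0,0,0,0,0.7, 0,0,0,0,0,0,0.6, 0,0,0,0,0,0,0.3, 0,0,0,0,0,0,0, 0,0,0,0,0,0,0, 0,0,0,0,0,0,0]'
python3 -m creep '[0,0,0.02,0,0,0,0, 0,0,0.1,0,0,0,0, 0,0,0.15,0,0,0,0, 0,0,0.15,0,0,0,0, 0,0,0.15,0,0,0,0, 0,0,0.15,0,0,0,0, 0,0,0.1,0,0,0,0]' >/dev/null
python3 -m creep '[-0.0088,-0.0321,0,0,0,0.020833,0, -0.0088,-0.0321,0,0,0,0.020833,0, -0.0088,-0.0321,0,0,0,0.020833,0, -0.0088,-0.0321,0,0,0,0.020833,0, -0.0088,-0.0321,0,0,0,0.020833,0, -0.0088,-0.0321,0,0,0,0.020833,0]' >/dev/null
python3 -m creep '[-0.0088,-0.0321,0,0,0,0.020833,0, -0.0088,-0.0321,0,0,0,0.020833,0, -0.0088,-0.0321,0,0,0,0.020833,0, -0.0088,-0.0321,0,0,0,0.020833,0, -0.0088,-0.0321,0,0,0,0.020833,0, -0.0088,-0.0321,0,0,0,0.020833,0,0,0,0,0,0,0,0,0,0,0,0,0,0,0]'
cat >> h.py <<'E'
def corners(x,y,th,z,h):
    c=np.array([[-1,-1],[1,-1],[1,1],[-1,1]])*h
    return np.c_[c@R.from_euler('z',th,degrees=True).as_matrix()[:2,:2].T+[x,y],np.full(4,z)]
def edges(C,im,x,y,th,z,h,key,off=6):
    """refine square outline: sample strongest gradient of key image along normals of predicted edges, fit lines -> x,y,yaw"""
    g=key(im).astype(np.float32); g=cv2.GaussianBlur(g,(3,3),.7); c=corners(x,y,th,z,h); pts=[];lab=[]
    for i in range(4):
        a,b=c[i],c[(i+1)%4]; n=np.cross(b-a,[0,0,1]); n/=np.linalg.norm(n)
        for s in np.linspace(.08,.92,36):
            p=a+(b-a)*s; d=np.arange(-off,off+.01,.25); q=proj(C,p+d[:,None]*n).astype(np.float32)
            v=cv2.remap(g,q[:,0].copy(),q[:,1].copy(),cv2.INTER_LINEAR).ravel(); k=np.gradient(v)
            j=np.argmax(-k); 
            if -k[j]>1 and 2<j<len(d)-3: pts.append((i,d[j])) ; lab.append(s)
    out=[]
    for i in range(4):
        D=np.array([d for k,d in pts if k==i]); 
        if len(D)<5: out.append((np.nan,0,len(D),0)); continue
        S=np.array([s for (k,d),s in zip(pts,lab) if k==i]); m=abs(D-np.median(D))<1.2
        f=np.polyfit((S[m]-.5)*2*h,D[m],1); out.append((f[1],np.degrees(f[0]),m.sum(),D[m].std()))
    return np.array(out)  # per edge (-y,+x,+y,-x): offset outward mm, slope deg, n, std
E
python3 - <<'E'
from h import *
import pickle
st=env.observe();im=eyes.camera("wrist");t=eyes.camera("top");s=eyes.camera("scene")
print(st['t'],st['position'],np.degrees(st['joints']),np.degrees(st['joints'][0]-st['joints'][5]))
pickle.dump(st,open("w8.pkl","wb"))
for n,i in (("w8",im),("t8",t),("s8",s)): cv2.imwrite(f"pics/{n}.png",i[:,:,::-1])
C=cam("wrist",st)
print(proj(C,corners(373.5,281.5,-21,12,56)).round(0).tolist(),proj(C,corners(373.5,281.5,-15,24,40)).round(0).tolist())
sat=lambda im:(im[...,0].astype(int)-im[...,2]) # r-b
print("plinth\n",edges(C,im,373.5,281.5,-21,12,56,sat))
bright=lambda im:-sat(im)
print("foot\n",edges(C,im,373.5,281.5,-15,24,40,bright))
E
```

```text
t: 23.95
position: [372.3, 281.9, 115.3]
orientation: [-0.0, 0.991, -0.131, 0.0]
contact_force: [-0.6, 0.1, 0.4]
gripper_width: 65.7
grasp_force: 0.0
t: 26.05
position: [351.2, 204.8, 279.5]
orientation: [0.0, 0.795, 0.607, 0.0]
contact_force: [-1.1, -0.6, -0.0]
gripper_width: 91.1
grasp_force: 0.0
26.05 [351.207 204.848 279.521] [ 28.628   1.076 104.437   0.006  74.444  43.848] -15.220237836379788
[[262.0, 170.0], [374.0, 181.0], [389.0, 63.0], [270.0, 50.0]] [[282.0, 161.0], [366.0, 161.0], [368.0, 73.0], [280.0, 73.0]]
plinth
 [[ 0.431  0.034 36.     0.192]
 [ 0.083 -0.01  36.     0.257]
 [-1.09  -0.028 36.     0.296]
 [-0.847  0.051 36.     0.324]]
foot
 [[-0.131 -0.114 29.     0.332]
 [ 1.019 -0.053 25.     0.254]
 [-0.38   0.247 25.     0.425]
 [-1.451 -0.005 36.     0.269]]
```

```bash
python3 -m creep '[0.038,0.1275,0,0,0,0,0, 0.038,0.1275,0,0,0,0,0, 0.038,0.1275,0,0,0,0,0, 0,0,-0.15,0,0,0,0, 0,0,-0.15,0,0,0,0, 0,0,-0.15,0,0,0,0, 0,0,-0.15,0,0,0,0, 0,0,-0.15,0,0,0,0]' >/dev/null
python3 -m creep '[0,0,-0.045,0,0,0,0, 0,0,-0.02,0,0,0,0, 0,0,0,0,0,0,0, 0,0,0,0,0,0,0.3, 0,0,0,0,0,0,0.5, 0,0,0,0,0,0,0.6, 0,0,0,0,0,0,0.65]' 30
python3 -m creep '[0,0,0,0,0,0,0.72, 0,0,0,0,0,0,0.8, 0,0,0,0,0,0,1, 0,0,0,0,0,0,1, 0,0,0,0,0,0,1, 0,0,0,0,0,0,1]' 30
python3 -m creep '[0,0,0.01,0,0,0,1, 0,0,0.02,0,0,0,1, 0,0,0.02,0,0,0,1, -0.005,-0.0023,0,0,0,-0.005,1, 0,0,0,0,0,-0.006,1, 0,0,0,0,0,-0.005667,1, 0,0,0,0,0,0,1, 0,0,0,0,0,0,1]'
```

```text
t: 27.7
position: [374.2, 281.4, 116.8]
orientation: [0.0, 0.794, 0.608, 0.001]
contact_force: [-0.2, 0.2, 0.4]
gripper_width: 62.0
grasp_force: 0.0
t: 28.3
position: [374.2, 281.2, 116.2]
orientation: [0.0, 0.794, 0.608, 0.0]
contact_force: [1.1, -0.2, -0.8]
gripper_width: 29.8
grasp_force: 30.0
t: 29.1
position: [372.8, 280.7, 126.3]
orientation: [0.0, 0.824, 0.566, -0.0]
contact_force: [-0.2, -0.7, -5.3]
gripper_width: 30.1
grasp_force: 30.0
```

Now set down, release, back off and measure again.

```bash
python3 -m creep '[0,0,-0.02,0,0,0,1, 0,0,-0.015,0,0,0,1, 0,0,-0.004,0,0,0,1, 0,0,-0.004,0,0,0,1, 0,0,-0.004,0,0,0,1, 0,0,-0.003,0,0,0,1, 0,0,-0.002,0,0,0,1, 0,0,0,0,0,0,1]'
python3 -m creep '[0,0,0,0,0,0,0.7, 0,0,0,0,0,0,0.6, 0,0,0,0,0,0,0.3, 0,0,0,0,0,0,0, 0,0,0,0,0,0,0, 0,0,0,0,0,0,0]'
python3 -m creep '[0,0,0.02,0,0,0,0, 0,0,0.1,0,0,0,0, 0,0,0.15,0,0,0,0, 0,0,0.15,0,0,0,0, 0,0,0.15,0,0,0,0, 0,0,0.15,0,0,0,0, 0,0,0.1,0,0,0,0]' >/dev/null
python3 -m creep '[-0.038,-0.1275,0,0,0,0,0, -0.038,-0.1275,0,0,0,0,0, -0.038,-0.1275,0,0,0,0,0, 0,0,0,0,0,0,0,0,0,0,0,0,0,0]'
cat > pl.py <<'E'
from h import *
import sys,pickle
def look(tag,px,py,pth,cx,cy,cth,key=None):
    st=env.observe();im=eyes.camera("wrist");C=cam("wrist",st)
    pickle.dump(st,open(tag+".pkl","wb"));cv2.imwrite(f"pics/{tag}.png",im[:,:,::-1])
    cv2.imwrite(f"pics/{tag}t.png",eyes.camera("top")[:,:,::-1])
    print(st['t'],st['position'],np.degrees(st['joints'][0]-st['joints'][5]))
    rb=lambda im:im[...,0].astype(int)-im[...,2]
    rel=[]
    for n,x,y,th,z,h,k in (("plinth",px,py,pth,12,56,rb),("foot",cx,cy,cth,24,40,key or (lambda i:-rb(i)))):
        for it in range(3):
            e=edges(C,im,x,y,th,z,h,k); dx,dy=(e[1,0]-e[3,0])/2,(e[2,0]-e[0,0])/2; a=np.radians(th)
            x,y=x+dx*np.cos(a)-dy*np.sin(a),y+dx*np.sin(a)+dy*np.cos(a)
        print(n,(x,y),th,"\n",e); rel.append((x,y))
    print("foot-plinth",np.subtract(rel[1],rel[0]))
E
python3 -c "
from pl import *
look('w9',373.7,280.6,-21,373.7,280.6,-21)"
```

```text
t: 29.9
position: [373.0, 280.8, 116.2]
orientation: [0.0, 0.824, 0.566, 0.0]
contact_force: [-0.6, -1.3, -1.7]
gripper_width: 29.8
grasp_force: 30.0
t: 30.5
position: [373.1, 280.9, 115.9]
orientation: [0.0, 0.824, 0.566, 0.0]
contact_force: [-0.1, -0.6, 0.3]
gripper_width: 65.9
grasp_force: 0.0
t: 31.7
position: [350.3, 204.4, 280.4]
orientation: [-0.0, 0.825, 0.566, 0.001]
contact_force: [0.4, 0.3, -1.0]
gripper_width: 91.1
grasp_force: 0.0
31.7 [350.302 204.362 280.364] -21.100633862345834
plinth (np.float64(373.70766420564496), np.float64(280.69747783024934)) -21 
 [[-0.611 -0.219 36.     0.325]
 [-0.493 -0.228 36.     0.314]
 [-0.549  0.241 36.     0.194]
 [-0.479 -0.083 36.     0.37 ]]
foot (np.float64(373.17657495690753), np.float64(280.62182516534324)) -21 
 [[ 0.009  0.002 27.     0.369]
 [-0.192  0.665 29.     0.429]
 [ 0.095  0.242 24.     0.212]
 [-0.181  0.365 36.     0.274]]
foot-plinth [-0.531 -0.076]
```

```bash
python3 -m creep '[0.02,-0.1012,0,0,0,-0.0207,0, 0.02,-0.1012,0,0,0,-0.0207,0, 0.02,-0.1012,0,0,0,-0.0207,0, 0.02,-0.1012,0,0,0,-0.0207,0, 0.02,-0.1012,0,0,0,-0.0207,0, 0.02,-0.1012,0,0,0,-0.0207,0, 0.02,-0.1012,0,0,0,-0.0207,0]' >/dev/null
python3 -m creep '[0.02,-0.1012,0,0,0,-0.0207,0, 0.02,-0.1012,0,0,0,-0.0207,0, 0.02,-0.1012,0,0,0,-0.0207,0, -0.0122,-0.1012,0,0,0,-0.0207,0, -0.0122,-0.1012,0,0,0,-0.0207,0, -0.0122,-0.1012,0,0,0,-0.0207,0, -0.0122,-0.1012,0,0,0,-0.0207,0]' >/dev/null
python3 -m creep '[-0.0122,-0.1012,0,0,0,-0.0207,0, -0.0122,-0.1012,0,0,0,-0.0207,0, -0.0122,-0.1012,0,0,0,-0.0207,0, -0.0122,-0.1012,0,0,0,-0.0207,0, -0.0122,-0.1012,0,0,0,-0.0207,0, -0.0122,-0.1012,0,0,0,-0.0207,0,0,0,0,0,0,0,0,0,0,0,0,0,0,0]'
python3 - <<'E'
from h import *
import pickle
st=env.observe();im=eyes.camera("wrist");C=cam("wrist",st); pickle.dump(st,open("w10.pkl","wb"))
print(st['t'],st['position'],np.degrees(st['joints']),np.degrees(st['joints'][0]-st['joints'][5]))
cv2.imwrite("pics/w10.png",im[:,:,::-1])
print(proj(C,corners(380,-279,-80,12,40)).round(0).tolist())
val=lambda i:i.max(2).astype(int)*-1
e=edges(C,im,380,-279,-80,12,40,val,15); print(e)
E
```

```text
t: 34.0
position: [366.3, -200.2, 279.6]
orientation: [-0.0, 0.766, -0.643, -0.0]
contact_force: [0.1, 0.0, -0.4]
gripper_width: 91.1
grasp_force: 0.0
34.0 [ 366.297 -200.217  279.604] [-30.267   2.165 103.29    0.038  74.597 139.711] -169.97814285131875
[[364.0, 160.0], [365.0, 75.0], [280.0, 75.0], [282.0, 160.0]]
[[ 0.848  0.707 16.     0.353]
 [ 6.898  0.678  2.     0.375]
 [-1.171 -2.238 15.     0.442]
 [-7.833 19.894  2.     1.   ]]
```

View pics/w10.png

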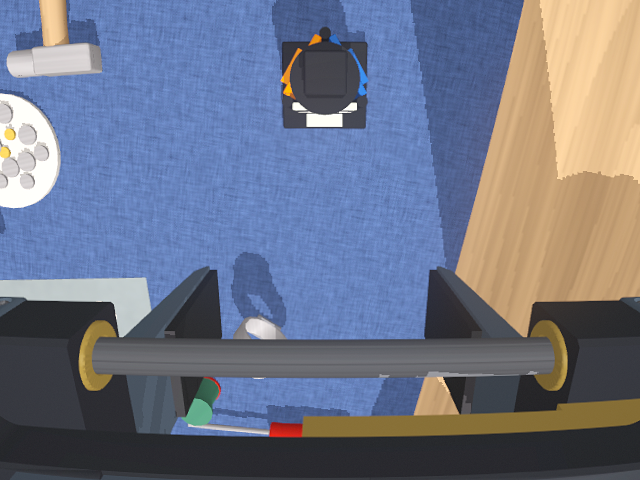

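Run:
```python
from h import *
import pickle
st=pickle.load(open("w10.pkl","rb"));C=cam("wrist",st);im=cv2.imread("pics/w10.png")[:,:,::-1]
(x,y,a),e=sqfit([(C,[(366,128),(367,42),(283,42),(283,128)])],40,12); th=(np.degrees(a)+180)%360-180; print(x,y,th,e)
(hx,hy,ha),e=sqfit([(C,[(346,95),(346,53),(306,53),(305,95)])],15,125); print("handle",hx,hy,np.degrees(ha),e)
val=lambda i:i.max(2).astype(int)
for z,h,k in((12,40,lambda i:-val(i)),):
  for it in range(3):
    E=edges(C,im,x,y,th,z,h,lambda i:-k(i) if 0 else 0-val(i)*-1*-1,5) if 0 else edges(C,im,x,y,th,z,h,lambda i:255-val(i),5)
    dx,dy=(E[1,0]-E[3,0])/2,(E[2,0]-E[0,0])/2; t=np.radians(th); x,y=x+dx*np.cos(t)-dy*np.sin(t),y+dx*np.sin(t)+dy*np.cos(t)
  print(x,y,E)
```

```text
383.3900282137707 -308.89806214469843 -80.1455568713256 0.8459306799517937
handle 383.1325359818654 -307.9827101431654 279.6979180799902 1.7242805629988132
384.11038825827313 -308.78188650456445 [[-0.121 -0.362 31.     0.411]
 [-0.491 -0.127 27.     0.323]
 [-0.135  0.51  30.     0.397]
 [-0.507  0.66  36.     0.389]]
```

```bash
python3 -m creep '[0.0297,-0.182,0,0,0,0,0, 0.0297,-0.182,0,0,0,0,0, 0.0297,-0.182,0,0,0,0,0, 0,0,-0.15,0,0,0,0, 0,0,-0.15,0,0,0,0, 0,0,-0.15,0,0,0,0, 0,0,-0.15,0,0,0,0, 0,0,-0.15,0,0,0,0]' >/dev/null
python3 -m creep '[0,0,-0.075,0,0,0,0, 0,0,-0.05,0,0,0,0, 0,0,0,0,0,0,0, 0,0,0,0,0,0,0]'
python3 -c "
from h import *
st=env.observe();print(st['position'],np.degrees(st['joints']));C=cam('wrist',st)
im=eyes.camera('wrist');cv2.imwrite('pics/w11.png',im[:,:,::-1])"
```

```text
t: 35.25
position: [384.3, -309.7, 105.5]
orientation: [-0.0, 0.766, -0.643, 0.001]
contact_force: [0.0, 0.1, 0.2]
gripper_width: 91.1
grasp_force: 0.0
[ 384.299 -309.733  105.523] [-40.204  18.079 110.678   0.002  51.173 129.827]
```

```bash
python3 -m creep '[0,0,-0.005,0,0,0,0.3, 0,0,0,0,0,0,0.5, 0,0,0,0,0,0,0.6, 0,0,0,0,0,0,0.65, 0,0,0,0,0,0,0.72, 0,0,0,0,0,0,0.8, 0,0,0,0,0,0,1, 0,0,0,0,0,0,1]' 40
python3 -m creep '[0,0,0,0,0,0,1, 0,0,0,0,0,0,1, 0,0,0,0,0,0,1]'
python3 -m creep '[0,0,0.02,0,0,0,1, 0,0,0.05,0,0,0,1, 0,0,0.1,0,0,0,1,0,0,0.1,0,0,0,1,0,0,0.1,0,0,0,1,0,0,0.105,0,0,0,1,0,0,0,0,0,0,1]' 40
python3 - <<'E'
from h import *
st=env.observe();print(st['position'],np.degrees(st['joints']),np.degrees(st['joints'][0]-st['joints'][5]))
C=cam("wrist",st);im=eyes.camera("wrist");cv2.imwrite("pics/w12.png",im[:,:,::-1])
x,y,z=st['position']
c=proj(C,corners(x,y,-80,z-92.3,40)); print(c.round(1).tolist())
v=im.max(2).astype(int); 
for col in (275,300,360,375): print(col,v[160:205,col].tolist())
E
```

```text
t: 36.1
position: [383.7, -309.7, 103.9]
orientation: [-0.0, 0.765, -0.643, 0.0]
contact_force: [3.4, 2.2, 3.0]
gripper_width: 30.2
grasp_force: 1.7
t: 36.4
position: [383.8, -309.7, 103.8]
orientation: [-0.0, 0.766, -0.643, 0.0]
contact_force: [1.2, 0.5, -1.0]
gripper_width: 29.7
grasp_force: 40.0
t: 37.1
position: [384.7, -310.8, 201.8]
orientation: [0.0, 0.766, -0.643, 0.003]
contact_force: [-0.1, -1.2, -4.7]
gripper_width: 29.8
grasp_force: 40.0
[ 384.732 -310.837  201.806] [-40.258  12.269 102.895  -0.017  64.473 129.836] -170.09361104145586
[[386.7, 315.1], [392.2, 189.1], [254.4, 189.3], [260.3, 315.1]]
275 [187, 184, 175, 179, 184, 182, 184, 182, 179, 182, 183, 184, 186, 185, 183, 186, 175, 166, 179, 189, 185, 189, 192, 187, 184, 184, 184, 48, 57, 60, 64, 63, 64, 64, 64, 64, 63, 62, 64, 64, 63, 62, 64, 62, 64]
300 [188, 181, 183, 186, 192, 189, 194, 184, 178, 187, 184, 177, 184, 188, 186, 193, 191, 186, 183, 177, 176, 184, 179, 166, 173, 177, 183, 45, 54, 58, 61, 62, 62, 64, 63, 64, 62, 62, 63, 61, 62, 61, 62, 61, 60]
360 [187, 181, 191, 188, 187, 184, 175, 177, 185, 176, 178, 179, 176, 182, 183, 179, 188, 190, 174, 178, 171, 167, 172, 168, 165, 180, 181, 49, 59, 61, 65, 64, 66, 66, 64, 66, 65, 66, 65, 65, 64, 65, 111, 181, 183]
375 [191, 188, 182, 185, 187, 188, 186, 178, 177, 185, 177, 176, 180, 172, 176, 171, 163, 183, 188, 175, 178, 192, 187, 178, 169, 176, 193, 49, 58, 61, 65, 70, 73, 77, 77, 76, 76, 77, 77, 76, 78, 77, 76, 75, 76]
```

```bash
python3 -m creep '[0.0271,0.0412,0,0,0,0.022173,1, 0.0271,0.0412,0,0,0,0.022173,1, 0.0271,0.0412,0,0,0,0.022173,1, 0.0271,0.0412,0,0,0,0.022173,1, 0.0271,0.0412,0,0,0,0.022173,1, 0.0271,0.0412,0,0,0,0.022173,1, 0.0271,0.0412,0,0,0,0.022173,1, 0.0271,0.0412,0,0,0,0.022173,1]' >/dev/null
python3 -m creep '[0.0271,0.0412,0,0,0,0.022173,1, 0.0271,0.0412,0,0,0,0.022173,1, 0.0271,0.0412,0,0,0,0.022173,1, 0.0271,0.0412,0,0,0,0.022173,1, 0.0271,0.0412,0,0,0,0.022173,1, 0.0271,0.0412,0,0,0,0.022173,1, 0.0271,0.0412,0,0,0,0.022173,1, 0.0271,0.0412,0,0,0,0.022173,1]' >/dev/null
python3 -m creep '[0.0271,0.0412,0,0,0,0.022173,1, 0.0271,0.0412,0,0,0,0.022173,1, 0.0271,0.0412,0,0,0,0.022173,1, 0.0271,0.0412,0,0,0,0.022173,1, 0.0271,0.0412,0,0,0,0.022173,1, 0.0271,0.0412,0,0,0,0.022173,1, 0.0271,0.0412,0,0,0,0.022173,1, 0.0271,0.0412,0,0,0,0.022173,1]' >/dev/null
python3 -m creep '[0.0271,0.0412,0,0,0,0.022173,1, 0.0271,0.0412,0,0,0,0.022173,1, 0.0271,0.0412,0,0,0,0.022173,1, 0.0271,0.0412,0,0,0,0.022173,1, 0.0271,0.0412,0,0,0,0.022173,1, 0.0271,0.0412,0,0,0,0.022173,1, 0.0271,0.0412,0,0,0,0.022173,1, 0.0271,0.0412,0,0,0,0.022173,1]' >/dev/null
python3 -m creep '[0.0271,0.0412,0,0,0,0.022173,1, 0.0271,0.0412,0,0,0,0.022173,1, 0,0,0,0,0,0,1, 0,0,0,0,0,0,1, 0,0,0,0,0,0,1]'
python3 -c "
from h import *
st=env.observe();print(st['position'],np.degrees(st['joints']),np.degrees(st['joints'][0]-st['joints'][5]))
im=eyes.camera('wrist');v=im.max(2).astype(int)
for col in (300,360): print(col,v[176:196,col].tolist())
cv2.imwrite('pics/s13.png',eyes.camera('scene')[:,:,::-1])"
```

```text
t: 40.85
position: [567.1, -29.9, 198.1]
orientation: [-0.001, -0.097, 0.995, 0.0]
contact_force: [0.1, -0.8, -6.1]
gripper_width: 29.7
grasp_force: 40.0
[567.079 -29.932 198.106] [  -4.174   19.102   93.686   -0.016   67.321 -105.351] 101.177442433866
300 [214, 223, 230, 229, 229, 229, 229, 229, 229, 232, 234, 68, 79, 87, 96, 96, 95, 95, 86, 87]
360 [206, 230, 228, 228, 228, 228, 228, 227, 227, 229, 234, 76, 88, 95, 102, 103, 103, 103, 103, 104]
```

```bash
H='x'; python3 -m creep '[0.0055,0.001,0.005,0,0,0.0005,1, 0,0,0,0,0,0,1, 0,0,0,0,0,0,1, 0,0,0,0,0,0,1]'
python3 -m creep '[0,0,0,0,0,0,1, 0,0,0,0,0,0,1, 0,0,0,0,0,0,1, 0,0,0,0,0,0,1]'
```

```text
t: 41.35
position: [568.9, -29.4, 199.9]
orientation: [-0.0, -0.1, 0.995, 0.0]
contact_force: [-0.4, -0.6, -5.2]
gripper_width: 29.6
grasp_force: 40.0
t: 41.75
position: [568.9, -29.3, 199.9]
orientation: [0.0, -0.1, 0.995, 0.0]
contact_force: [0.1, -0.0, -5.1]
gripper_width: 30.1
grasp_force: 40.0
```

```bash
python3 -m creep '[-0.002,0,-0.003,0,0,0,1, 0,0,0,0,0,0,1, 0,0,0,0,0,0,1, 0,0,0,0,0,0,1, 0,0,0,0,0,0,1, 0,0,0,0,0,0,1, 0,0,0,0,0,0,1, 0,0,0,0,0,0,1]'
python3 -m creep '[0,0,0,0,0,0,1, 0,0,0,0,0,0,1, 0,0,0,0,0,0,1, 0,0,0,0,0,0,1, 0,0,0,0,0,0,1, 0,0,0,0,0,0,1, 0,0,0,0,0,0,1, 0,0,0,0,0,0,1]' >/dev/null
python3 -m creep '[0,0,0,0,0,0,1, 0,0,0,0,0,0,1, 0,0,0,0,0,0,1, 0,0,0,0,0,0,1, 0,0,0,0,0,0,1, 0,0,0,0,0,0,1, 0,0,0,0,0,0,1, 0,0,0,0,0,0,1]' >/dev/null
python3 -m creep '[0.0045,0.004,0,0,0,-0.022222,1, 0,0,0,0,0,-0.022222,1, 0,0,0,0,0,-0.022222,1, 0,0,0,0,0,-0.022222,1, 0,0,0,0,0,-0.022222,1, 0,0,0,0,0,-0.022222,1, 0,0,0,0,0,-0.022222,1, 0,0,0,0,0,-0.022222,1]' >/dev/null
python3 -m creep '[0,0,0,0,0,-0.022222,1, 0,0,0,0,0,-0.022222,1, 0,0,0,0,0,-0.022222,1, 0,0,0,0,0,-0.022222,1, 0,0,0,0,0,-0.022222,1, 0,0,0,0,0,-0.022222,1, 0,0,0,0,0,-0.022222,1]' >/dev/null
python3 -m creep '[0,0,0,0,0,0,1, 0,0,0,0,0,0,1, 0,0,0,0,0,0,1, 0,0,0,0,0,0,1]'
python3 -m creep '[0,0,0,0,0,0,1, 0,0,0,0,0,0,1, 0,0,0,0,0,0,1, 0,0,0,0,0,0,1, 0,0,0,0,0,0,1, 0,0,0,0,0,0,1, 0,0,0,0,0,0,1, 0,0,0,0,0,0,1]' >/dev/null
python3 -m creep '[0,0,0,0,0,0,1, 0,0,0,0,0,0,1, 0,0,0,0,0,0,1, 0,0,0,0,0,0,1, 0,0,0,0,0,0,1, 0,0,0,0,0,0,1, 0,0,0,0,0,0,1, 0,0,0,0,0,0,1]' >/dev/null
python3 -m creep '[0,0,0,0,0,0,1, 0,0,0,0,0,0,1, 0,0,0,0,0,0,1, 0,0,0,0,0,0,1, 0,0,0,0,0,0,1, 0,0,0,0,0,0,1, 0,0,0,0,0,0,1, 0,0,0,0,0,0,1]'
```

```text
t: 42.55
position: [568.5, -29.3, 199.3]
orientation: [0.0, -0.1, 0.995, 0.0]
contact_force: [-0.4, 0.0, -4.8]
gripper_width: 29.9
grasp_force: 40.0
t: 46.05
position: [569.4, -28.5, 199.3]
orientation: [0.0, 0.811, 0.585, 0.0]
contact_force: [-1.0, 0.5, -4.7]
gripper_width: 29.6
grasp_force: 40.0
t: 48.45
position: [569.4, -28.6, 199.3]
orientation: [0.0, 0.812, 0.584, 0.0]
contact_force: [-0.7, 0.0, -5.4]
gripper_width: 29.6
grasp_force: 40.0
```

```bash
python3 -m creep '[0.0015,-0.006,0,0,0,-0.022222,1, 0,0,0,0,0,-0.022222,1, 0,0,0,0,0,-0.022222,1, 0,0,0,0,0,-0.022222,1, 0,0,0,0,0,-0.022222,1, 0,0,0,0,0,-0.022222,1, 0,0,0,0,0,-0.022222,1, 0,0,0,0,0,-0.022222,1]' >/dev/null
python3 -m creep '[0,0,0,0,0,-0.022222,1, 0,0,0,0,0,-0.022222,1, 0,0,0,0,0,-0.022222,1, 0,0,0,0,0,-0.022222,1, 0,0,0,0,0,-0.022222,1, 0,0,0,0,0,-0.022222,1, 0,0,0,0,0,-0.022222,1]' >/dev/null
python3 -m creep '[0,0,0,0,0,0,1, 0,0,0,0,0,0,1, 0,0,0,0,0,0,1, 0,0,0,0,0,0,1]'
python3 -m creep '[0,0,0,0,0,0,1, 0,0,0,0,0,0,1, 0,0,0,0,0,0,1, 0,0,0,0,0,0,1, 0,0,0,0,0,0,1, 0,0,0,0,0,0,1, 0,0,0,0,0,0,1, 0,0,0,0,0,0,1]' >/dev/null
python3 -m creep '[0,0,0,0,0,0,1, 0,0,0,0,0,0,1, 0,0,0,0,0,0,1, 0,0,0,0,0,0,1, 0,0,0,0,0,0,1, 0,0,0,0,0,0,1, 0,0,0,0,0,0,1, 0,0,0,0,0,0,1]' >/dev/null
python3 -m creep '[0,0,0,0,0,0,1, 0,0,0,0,0,0,1, 0,0,0,0,0,0,1, 0,0,0,0,0,0,1, 0,0,0,0,0,0,1, 0,0,0,0,0,0,1, 0,0,0,0,0,0,1, 0,0,0,0,0,0,1]'
python3 -c "
from h import *
st=env.observe();print(st['position'],np.degrees(st['joints']),np.degrees(st['joints'][0]-st['joints'][5]))"
```

```text
t: 50.35
position: [569.7, -29.8, 199.3]
orientation: [0.0, 0.912, -0.41, -0.0]
contact_force: [0.1, 0.2, -5.3]
gripper_width: 29.6
grasp_force: 40.0
t: 52.75
position: [569.7, -29.7, 199.3]
orientation: [0.0, 0.912, -0.411, -0.0]
contact_force: [-0.2, 0.7, -5.4]
gripper_width: 29.6
grasp_force: 40.0
[569.738 -29.745 199.256] [ -4.141  19.235  93.308  -0.004  67.464 134.372] -138.5132984391562
```

```bash
python3 -m creep '[-0.0304,0.1673,0,0,0,0.01099,1, -0.0304,0.1673,0,0,0,0.01099,1, -0.0304,0.1673,0,0,0,0.01099,1, -0.0304,0.1673,0,0,0,0.01099,1, -0.0304,0.1673,0,0,0,0.01099,1, -0.0304,0.1673,0,0,0,0.01099,1, -0.0304,0.1673,0,0,0,0.01099,1]' >/dev/null
python3 -m creep '[-0.0304,0.1673,0,0,0,0.01099,1, -0.0304,0.1673,0,0,0,0.01099,1, -0.0304,0.1673,0,0,0,0.01099,1, -0.0304,0.1673,0,0,0,0.01099,1, -0.0304,0.1673,0,0,0,0.01099,1, -0.0304,0.1673,0,0,0,0.01099,1, -0.0304,0.1673,0,0,0,0.01099,1, 0,0,0,0,0,0,1]' >/dev/null
python3 -m creep '[0,0,-0.1,0,0,0,1, 0,0,-0.1,0,0,0,1, 0,0,-0.1,0,0,0,1, 0,0,-0.05,0,0,0,1, 0,0,0,0,0,0,1, 0,0,0,0,0,0,1, 0,0,0,0,0,0,1]'
python3 - <<'E'
from h import *
st=env.observe();print(st['t'],st['position'],np.degrees(st['joints']),np.degrees(st['joints'][0]-st['joints'][5]))
im=eyes.camera("wrist");cv2.imwrite("pics/w14.png",im[:,:,::-1]);C=cam("wrist",st)
rb=lambda im:im[...,0].astype(int)-im[...,2]
print(edges(C,im,484,438.6,6.9,12,56,rb,8))
E
```

```text
t: 54.95
position: [485.4, 439.2, 130.7]
orientation: [-0.001, 0.998, 0.06, 0.001]
contact_force: [0.0, -0.8, -5.4]
gripper_width: 30.3
grasp_force: 40.0
54.95 [485.417 439.179 130.726] [ 41.134  29.492  86.915  -0.008  63.434 124.271] -83.13705873529693
[[-0.966  0.07  35.     0.19 ]
 [ 1.639  0.171 36.     0.208]
 [-0.042  0.188 36.     0.2  ]
 [   nan  0.     0.     0.   ]]
```

```bash
python3 -m creep '[0.005,0,-0.03,0,0,0,1, 0,0,-0.02,0,0,0,1, 0,0,-0.004,0,0,0,1, 0,0,-0.004,0,0,0,1, 0,0,-0.004,0,0,0,1, 0,0,0,0,0,0,1]'
python3 -m creep '[0,0,-0.004,0,0,0,1, 0,0,-0.004,0,0,0,1, 0,0,0,0,0,0,1]'
```

```text
t: 55.6
position: [485.6, 438.7, 116.8]
orientation: [0.0, 0.998, 0.06, -0.0]
contact_force: [-0.4, -0.1, -4.8]
gripper_width: 29.9
grasp_force: 40.0
t: 55.9
position: [485.8, 438.8, 116.1]
orientation: [-0.0, 0.998, 0.06, 0.0]
contact_force: [-0.9, -0.9, -0.0]
gripper_width: 30.0
grasp_force: 40.0
```

```bash
python3 -m creep '[0,0,-0.001,0,0,0,1, 0,0,0,0,0,0,0.7, 0,0,0,0,0,0,0.6, 0,0,0,0,0,0,0.3, 0,0,0,0,0,0,0, 0,0,0,0,0,0,0, 0,0,0,0,0,0,0]'
python3 -m creep '[0,0,0.02,0,0,0,0, 0,0,0.1,0,0,0,0, 0,0,0.15,0,0,0,0, 0,0,0.15,0,0,0,0, 0,0,0.15,0,0,0,0, 0,0,0.15,0,0,0,0, 0,0,0.1,0,0,0,0]' >/dev/null
python3 -m creep '[-0.132,-0.016,0,0,0,0,0, -0.132,-0.016,0,0,0,0,0, -0.132,-0.016,0,0,0,0,0, 0,0,0,0,0,0,0,0,0,0,0,0,0,0]'
python3 -c "
from pl import *
look('w15',485.5,439,6.9,485.5,439,6.9,lambda i:255-i.max(2).astype(int))
look('w15b',485.5,439,6.9,485.5,439,6.9,lambda i:-(i[...,0].astype(int)-i[...,2]))"
```

```text
t: 56.6
position: [485.7, 438.8, 115.0]
orientation: [0.0, 0.998, 0.06, 0.0]
contact_force: [-0.3, 0.4, -0.2]
gripper_width: 65.5
grasp_force: 0.0
t: 57.8
position: [406.4, 429.2, 279.8]
orientation: [-0.0, 0.998, 0.06, 0.001]
contact_force: [0.8, 0.4, -0.4]
gripper_width: 90.8
grasp_force: 0.0
57.8 [406.389 429.249 279.789] -83.0834661145726
plinth (np.float64(484.54384434204906), np.float64(439.0976432339318)) 6.9 
 [[-0.396  0.104 36.     0.303]
 [-0.146 -0.02  36.     0.123]
 [-0.347  0.091 36.     0.319]
 [-0.181 -0.033 36.     0.14 ]]
foot (np.float64(485.85799102808716), np.float64(438.25830005766784)) 6.9 
 [[-0.252 -0.231 30.     0.356]
 [-0.317 -0.011 26.     0.357]
 [-0.354 -0.156 30.     0.436]
 [-0.326  0.055 36.     0.386]]
foot-plinth [ 1.314 -0.839]
57.9 [407.147 429.277 279.243] -83.13958671474632
plinth (np.float64(484.67305465110024), np.float64(439.09928918417194)) 6.9 
 [[-0.361 -0.064 36.     0.297]
 [-0.715  0.061 36.     0.105]
 [-0.382  0.271 36.     0.303]
 [-0.701  0.053 36.     0.129]]
foot (np.float64(485.81893857237407), np.float64(438.33755445873663)) 6.9 
 [[-0.47  -0.164 24.     0.282]
 [-0.401  0.035 28.     0.27 ]
 [-0.492 -0.015 30.     0.502]
 [-0.396  0.072 36.     0.123]]
foot-plinth [ 1.146 -0.762]
```

```bash
python3 -m creep '[0.132,0.016,0,0,0,0,0, 0.132,0.016,0,0,0,0,0, 0.132,0.016,0,0,0,0,0, 0,0,-0.15,0,0,0,0, 0,0,-0.15,0,0,0,0, 0,0,-0.15,0,0,0,0, 0,0,-0.15,0,0,0,0, 0,0,-0.15,0,0,0,0]' >/dev/null
python3 -m creep '[0,0,-0.045,0,0,0,0, 0,0,-0.02,0,0,0,0, 0,0,0,0,0,0,0, 0,0,0,0,0,0,0.3, 0,0,0,0,0,0,0.5, 0,0,0,0,0,0,0.6, 0,0,0,0,0,0,0.65]' 30
python3 -m creep '[0,0,0,0,0,0,0.72, 0,0,0,0,0,0,0.8, 0,0,0,0,0,0,1, 0,0,0,0,0,0,1, 0,0,0,0,0,0,1, 0,0,0,0,0,0,1]' 30
python3 -m creep '[0,0,0.01,0,0,0,1, 0,0,0.02,0,0,0,1, 0,0,0,0,0,0,1, -0.006,0.004,0,0,0,0,1, 0,0,0,0,0,0,1, 0,0,0,0,0,0,1]'
python3 -m creep '[0,0,-0.01,0,0,0,1, 0,0,-0.006,0,0,0,1, 0,0,-0.004,0,0,0,1, 0,0,-0.004,0,0,0,1, 0,0,-0.003,0,0,0,1, 0,0,-0.002,0,0,0,1, 0,0,0,0,0,0,1]'
```

```text
t: 59.5
position: [485.8, 438.9, 116.8]
orientation: [-0.0, 0.998, 0.06, 0.0]
contact_force: [0.9, 0.5, 0.1]
gripper_width: 62.0
grasp_force: 0.0
t: 60.1
position: [485.6, 438.7, 116.0]
orientation: [0.0, 0.998, 0.06, -0.0]
contact_force: [-0.0, 0.6, -0.6]
gripper_width: 30.0
grasp_force: 30.0
t: 60.7
position: [484.3, 439.4, 121.8]
orientation: [0.0, 0.998, 0.06, -0.0]
contact_force: [0.6, 0.0, -5.4]
gripper_width: 29.8
grasp_force: 30.0
t: 61.4
position: [484.4, 439.5, 116.2]
orientation: [0.0, 0.998, 0.06, -0.0]
contact_force: [-0.3, -0.5, -4.1]
gripper_width: 30.0
grasp_force: 30.0
```

```bash
python3 -m creep '[0,0,-0.002,0,0,0,1, 0,0,-0.001,0,0,0,1, 0,0,0,0,0,0,1]'
python3 -m creep '[0,0,0,0,0,0,0.7, 0,0,0,0,0,0,0.6, 0,0,0,0,0,0,0.3, 0,0,0,0,0,0,0, 0,0,0,0,0,0,0, 0,0,0,0,0,0,0]'
python3 -m creep '[0,0,0.02,0,0,0,0, 0,0,0.1,0,0,0,0, 0,0,0.15,0,0,0,0, 0,0,0.15,0,0,0,0, 0,0,0.15,0,0,0,0, 0,0,0.15,0,0,0,0, 0,0,0.1,0,0,0,0]' >/dev/null
python3 -m creep '[-0.132,-0.016,0,0,0,0,0, -0.132,-0.016,0,0,0,0,0, -0.132,-0.016,0,0,0,0,0, 0,0,0,0,0,0,0,0,0,0,0,0,0,0]'
python3 - <<'E'
from pl import *
look('w16',484.6,439.1,6.9,484.6,439.1,6.9,lambda i:255-i.max(2).astype(int))
# did anything else move? diff top/scene against the start, coarse blobs
for n in ("top","scene"):
    a=cv2.imread(f"pics/{n}0.png"); b=eyes.camera(n)[:,:,::-1].copy(); cv2.imwrite(f"pics/{n}9.png",b)
    d=cv2.cvtColor(cv2.absdiff(a,b),cv2.COLOR_BGR2GRAY); m=cv2.morphologyEx((d>45).astype(np.uint8),cv2.MORPH_OPEN,np.ones((3,3)))
    k,l,s,c=cv2.connectedComponentsWithStats(m); print(n,[s[i].tolist() for i in range(1,k) if s[i,4]>40])
E
```

```text
t: 61.7
position: [484.5, 439.6, 116.0]
orientation: [-0.0, 0.998, 0.06, 0.0]
contact_force: [0.1, -0.2, -3.0]
gripper_width: 29.8
grasp_force: 30.0
t: 62.3
position: [484.5, 439.6, 115.9]
orientation: [-0.0, 0.998, 0.06, 0.0]
contact_force: [0.2, 0.2, -0.3]
gripper_width: 65.8
grasp_force: 0.0
t: 63.5
position: [405.2, 430.1, 280.4]
orientation: [-0.0, 0.998, 0.06, 0.001]
contact_force: [-0.0, 0.4, -0.1]
gripper_width: 91.1
grasp_force: 0.0
63.5 [405.17  430.056 280.357] -83.08162814722881
plinth (np.float64(484.838375194664), np.float64(439.1533294448331)) 6.9 
 [[-0.41  -0.043 36.     0.29 ]
 [-0.632  0.017 36.     0.138]
 [-0.396  0.072 36.     0.33 ]
 [-0.632  0.008 36.     0.125]]
foot (np.float64(484.78172227340366), np.float64(439.0541997068021)) 6.9 
 [[-0.307 -0.038 30.     0.363]
 [-0.381  0.346 26.     0.506]
 [-0.297 -0.069 32.     0.426]
 [-0.375  0.215 36.     0.393]]
foot-plinth [-0.057 -0.099]
top [[392, 184, 7, 8, 47], [308, 215, 13, 11, 85], [440, 232, 40, 32, 1013], [114, 240, 39, 34, 960], [0, 251, 163, 229, 8829], [43, 271, 16, 9, 89], [76, 272, 10, 8, 57], [473
[... 602 characters left out ...]
 22, 23, 356], [600, 65, 8, 9, 52], [618, 72, 22, 69, 379], [578, 95, 53, 48, 2186], [494, 98, 112, 196, 7207], [430, 109, 14, 12, 102], [270, 112, 159, 29, 2009], [249, 116, 16, 9, 70], [237, 119, 20, 48, 546], [572, 120, 6, 18, 68], [192, 128, 30, 23, 252], [456, 129, 10, 13, 69], [440, 136, 10, 13, 104], [484, 142, 38, 16, 443], [319, 144, 42, 19, 425], [571, 145, 18, 6, 79], [209, 150, 34, 51, 909], [281, 155, 18, 13, 164], [291, 169, 11, 20, 142], [380, 170, 30, 8, 161], [618, 182, 22, 60, 837], [210, 214, 15, 18, 165], [340, 231, 9, 6, 46], [204, 243, 36, 19, 346], [457, 258, 20, 29, 298], [288, 272, 16, 12, 148], [456, 345, 46, 50, 1010], [484, 367, 11, 10, 71], [498, 366, 9, 13, 58]]
```

```bash
python3 -c "
from station import env
print(env.close_job())"
```

```text
the job is handed in; nothing more can be done
None
```

The job is handed in: brass clock absent, steel then black each shown white, blue and orange at the loupe for over 2 s per face, and each clock released centred within about 0.5 mm on its own plinth; one unresolved scene-camera reading put the steel clock up to about 4 mm above the focus.

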